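# Load the ink pad into the visitors' stamp stand

## Robot

A 7-joint arm with a two-finger parallel gripper is mounted at the origin on the work surface. World frame = base frame: x ahead of the robot, y to its left, z up, the work surface at z = 0. Lengths are in m, angles in rad, forces in N, time in s.
With the tool pointing down it reaches from about 0.4 to 0.85 m from the base axis. Payload 10.4 kg.
Tool frame: the origin (TCP) lies midway between the tips of the shut fingers; the grasp point (between the pads) lies 19 mm behind it; z points along the fingers, y is the direction in which the jaws open and shut (so a half turn about z gives the same grasp; the last joint's range is limited). The gripper opens to 85 mm and grips with 20 to 120 N. Pads are 22 mm wide; open, the fingers measure 114 mm over their backs; the gripper's body (76 mm by 85 mm) begins 54 mm behind the grasp point. The pads swing forward as they close: fully open they stand 13 mm farther back than shut.
Start: joints at [-1.315, 0.332, -0.065, 1.46, 0.022, 1.35, -0.088], TCP at [0.172, 0.601, 0.231] pointing down, gripper open.
Joint ranges: [-2.6, 2.6], [-0.5, 2.12], [-1.47, 1.34], [0.16, 2.42], [-1.27, 4.41], [0.06, 2.06], [-2.6, 2.6]. Speed limits (rad/s): [2.22, 2.22, 2.79, 2.79, 3.14, 3.14, 3.14].

## Interface

Orientations are given as a unit quaternion [x, y, z, w].
In Python, from workcell import get_obs, camera, calibration, hand_in gives the robot as it stands.
- The arm moves only by the shell command python3 -m handwheel 'ROWS' [FORCE]. ROWS is JSON, a list of rows, each an object with "jaw": the finger opening in mm, from 0 to 85.4; "delta_pos": the shift along the tool's x, y, z scaled (see below), a list of three; "turn": the turn about the tool's z scaled (see below). In form: [{"jaw": jaw, "delta_pos": [tx, ty, tz], "turn": turn}, ...]. A call has 1 to 10 rows; each row is the pose to reach, as a shift and turn from the pose commanded when the call began, along the tool's axes at that moment, turning the shorter way round; what a row does not reach only later rows make up. The controller multiplies each number of a shift by 1 m and each number of a turn by pi rad. A row lasts 1/12 s, in which the tool goes at most 41.7 mm and 7.16 degrees, less where a joint would pass 70% of its speed; a pose out of reach is approached as far as the arm can. A call with a number of a shift or a turn outside -1 to 1 is refused whole. A call with a gripper value outside its range is refused whole. The fingers move at their own pace and stop on an object; FORCE is the grip in N (left out, the last holds). Time passes only in rows, so rows that repeat a pose let the fingers close. It gives the time, the measured TCP pose, the force and the opening at its end, in the units of the state.
- get_obs(): the state, without advancing time (a new reading comes with each control period).
- camera(name): name is "side" or "top"; returns the picture (480x640x3 uint8, red, green, blue); there is no depth.
- calibration(name): a dict with "mtx" (3x3 intrinsics, pixels), "dist_coeffs" ([k1, k2, p1, p2, k3] as OpenCV has them; the pictures are not rectified), "rvec" (rotation vector, rad) and "tvec" (3), from world to camera coordinates, as OpenCV has them. Camera axes: x right, y down, z forward; pixel columns grow to the right and rows downward; lengths in m; the calibration is good to about 2 mm. A picture is of the moment at which its call begins. calibration takes no time and is no camera call.
- hand_in(): hands the job in, once; it reports no verdict.
The state is a dict: "clock": time; "joint_pos": joint angles; "joint_velocities": joint speeds; "tau": joint torques, N m; "position": TCP position; "ee_rot": TCP orientation; "ft_force": force on the tool from outside, world axes, zero at the start; "torque": the same for the moment, N m; "grip_width": opening from 0.0 (shut) to 1.0 (fully open).
Only numpy, scipy, OpenCV 4.12 (cv2) and the standard library are available. Lean on these libraries where they do the work, as an engineer would, in place of code of your own. Each camera call takes 0.05 s, during which the arm holds its last target.

## Task

Get the stamp stand ready for the day. Trip the hidden catch of its pad drawer by pushing the release pin into the small hole in the stand's front plate so that the drawer springs open, then lay the larger ink pad from the caddy flat, felt side up, in the drawer's pocket and push the drawer in until it is caught fully home. Leave the pin lying on the table, and do not disturb the smaller pad or the hand stamp.

Things in the scene. Friction and masses are not known exactly. Their poses are not given: they have to be found in the camera images.
- stand: the stamp stand, fixed: pale oak box 160 mm deep (x), 210 wide (y), deck 60 mm above the table. Origin: centre of its underside; +x points out of its front, the aluminium front plate at x = +80. The deck is flat and free for x > -30 but for a window 56 x 42 mm (1 mm high frame, 66 x 54) centred at x = +34, y = -45; behind (x -78 to -34) stands a row of hand stamps up to 125 mm high
- release_hole (a point): centre of the round release hole, 9 mm wide with a 2 mm funnel, on the front plate's outer face (stand x +80, y +62, height 34 mm), running level along the stand's x. The catch's push plate, 30 mm wide, is 32 mm behind the face: pushing it takes 2 to 4 N, the drawer is freed after about 8 mm of push, the plate stops after 14 mm and springs back by itself
- drawer (a joint): opening of the pad drawer along the stand's +x, in m: 0 shut and caught (rests at 0.0005), 0.085 fully out. A spring (5 N shut, 2 N open) drives it out in about 1 s once freed and holds it there. Pushed in, it meets the catch in the last 18 mm (about 9 N) and snaps in near 0, with 3 mm of play beyond (to -0.003). It has no handle
- drawer_front (a point): centre of the outer face of the drawer's flat aluminium front panel (88 wide, 40 high, 8 mm thick; 14 to 54 mm above the table); moves with the drawer, flush with the front plate when shut. Its middle lies at stand y = -45. Between the panel's back and the pocket's front end is only a 4 mm rail, so no finger fits there
- pocket (a point): centre of the drawer pocket's floor, 26 mm above the table, 46 mm behind the panel's outer face; moves with the drawer, axes as the stand's. Pocket 68 mm long (stand x), 54 wide; rails at both ends and blocks at the corners stand 8 mm above its floor. Both long sides are open for 48 mm in the middle, where the floor is 42 mm wide, so fingers can pass down beside a pad
- pin: the release pin, loose, 35 g: a square wooden handle 70 x 14 x 14 mm with a round steel shank, diameter 5 mm, 60 mm long. Origin: middle of the handle's underside; +x points along the pin to its tip; the axis runs 7 mm above the origin
- pin_tip (a point): rounded tip of the pin's shank, 95 mm ahead of the pin's origin along its x and 7 mm above it
- pad: the larger ink pad, loose, 60 g: a black plastic slab 64 mm (x) by 50 mm (y) by 12 mm with a grey felt top. Origin: centre of its underside. Either end may go first. It lies in one of the caddy's two lanes
- small_pad: a smaller ink pad 46 x 40 x 12 mm in the caddy's other lane; leave it. Origin: centre of its underside
- caddy: the pad caddy, fixed: floor 132 (x) by 128 mm (y), 4 mm thick, with three clear walls along x, 4 mm thick, up to 28 mm above the table, at y = -62, 0, +62: two lanes 58 mm wide centred at y = -31 and +31. No finger fits beside the larger pad, but its ends are free in the lane (lips at the lane's ends rise 3 mm above the floor). Origin: centre of its underside
- stamp: a hand stamp standing on the table, wooden block 44 x 34 mm with a turned knob, 63 mm high; leave it. Origin: centre of its underside

How it is judged:
On the way, in this order (a step that is already met when the one before it is completed fails the run):
1. the catch is tripped with the pin: its tip is inside the release hole as the drawer starts to come out (more than 6 mm) (value of joint drawer above 0.006 m and x of pin_tip in the frame of stand below 0.055 m and y of pin_tip in the frame of stand between 0.045 and 0.079 m and z of pin_tip in the frame of release_hole between -0.015 and 0.015 m), for 0.05 s.
2. the larger pad lies flat in the pocket of the open drawer (value of joint drawer above 0.06 m and horizontal distance between pad and pocket below 0.006 m and z of pad in the frame of pocket below 0.004 m and angle between pad's own z axis and vertical below 0.08 rad), for 0.1 s.
At the end, for the whole second after the job is handed in: the drawer is caught shut (within 4 mm of fully home) and stays so by itself, the larger pad lies flat and felt side up in its pocket (centre within 6 mm, underside within 4 mm of the floor), the pin lies still on the table, and the smaller pad and the hand stamp are within 30 mm of where they were (value of joint drawer below 0.004 m and horizontal distance between pad and pocket below 0.006 m and z of pad in the frame of pocket below 0.004 m and angle between pad's own z axis and vertical below 0.08 rad and height (world z) of pin_tip below 0.015 m and height (world z) of pin below 0.018 m and linear speed of pin below 0.02 m/s and distance of each of small_pad, stamp from where it was at the start of the episode below 0.03 m); the robot touches nothing.
It fails at once if the smaller pad is shifted by more than 30 mm (distance of small_pad from where it was at the start of the episode above 0.03 m).
It fails at once if the hand stamp is shifted by more than 30 mm or knocked over (distance of stamp from where it was at the start of the episode above 0.03 m or angle between stamp's own z axis and vertical above 0.5 rad).
It also fails if it takes over 72 s, if anything falls off the work surface, if the arm or the gripper's body presses on something with over 40 N, if the wrist force passes 120 N, or if a joint passes its speed limit or range.

## Working session

There is one attempt and no reset: what is moved stays moved. The work goes in short steps, Python scripts to look and compute and a shell command to move; the robot and the scene stay as the last step left them, time stands still between calls to the robot, and variables do not carry over. Pictures are saved under pics/ and viewed, and the job is handed in when it is done.

```bash
ls -la; mkdir -p pics; python3 - <<'E'
from workcell import *
import cv2
print(get_obs())
for n in("side","top"):
    im=camera(n); cv2.imwrite(f"pics/{n}0.png",im[:,:,::-1]); print(calibration(n))
E
```

```text
total 12
drwxr-xr-x  3 agent agent 4096 Dec  6 12:44 .
drwxr-xr-x 23 root  root  4096 Dec  6 12:44 ..
drwxr-xr-x  2 agent agent 4096 Dec  6 12:44 pics
{'clock': 0.0, 'joint_pos': array([-1.31458963,  0.33284626, -0.06472095,  1.46092436,  0.02157272,
        1.34991001, -0.08850376]), 'joint_velocities': array([-0.00045121, -0.00014584, -0.00158209, -0.00185814, -0.00189787,
       -0.00105185, -0.00056379]), 'tau': array([ 2.55662944e-04, -6.25442863e+01,  4.94106591e-02, -3.91602659e+01,
        1.61825668e-02,  9.81162273e-03, -3.37694007e-05]), 'position': array([0.17188722, 0.6005119 , 0.23054007]), 'ee_rot': array([ 1.38937048e-01,  9.90300970e-01, -6.92186020e-04, -8.10430925e-05]), 'ft_force': array([-0.23508465, -0.03302386,  0.58889464]), 'torque': array([ 0.03898471, -0.01535802,  0.02311823]), 'grip_width': 0.9995222175021128}
{'mtx': array([[436.14661182,   0.        , 312.6487265 ],
       [  0.        , 436.14661182, 237.92773349],
       [  0.        ,   0.        ,   1.        ]]), 'dist_coeffs': array([-0.09357948,  0.        ,  0.        ,  0.        ,  0.        ]), 'rvec': array([ 0.88810402, -2.28771362,  1.26385648]), 'tvec': array([0.35902403, 0.23315607, 0.61575866])}
{'mtx': array([[580.69923718,   0.        , 323.76453247],
       [  0.        , 580.69923718, 232.55943723],
       [  0.        ,   0.        ,   1.        ]]), 'dist_coeffs': array([-0.08848591,  0.        ,  0.        ,  0.        ,  0.        ]), 'rvec': array([ 2.13976463, -2.16811928,  0.12091272]), 'tvec': array([0.00956018, 0.47707978, 1.12951711])}
```

View pics/side0.png

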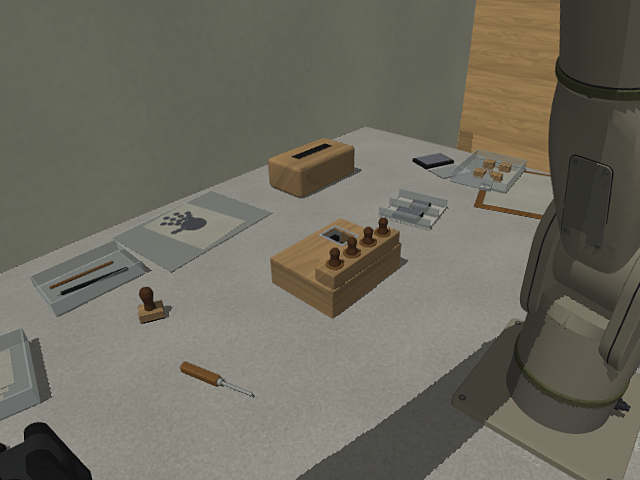

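View pics/top0.png

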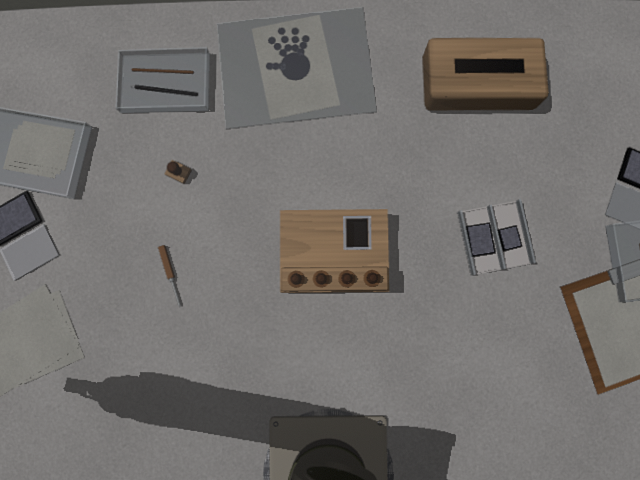

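```bash
cat > h.py <<'E'
import numpy as np, cv2
from workcell import *
class Cam:
    def __init__(s,n):
        c=calibration(n); s.K=c["mtx"]; s.d=c["dist_coeffs"]; s.r=c["rvec"]; s.t=c["tvec"]
        s.R=cv2.Rodrigues(s.r)[0]; s.C=-s.R.T@s.t
    def ray(s,p):
        u=cv2.undistortPoints(np.array(p,float).reshape(-1,1,2),s.K,s.d).reshape(-1,2)
        return np.c_[u,np.ones(len(u))]@s.R
    def plane(s,p,z):
        v=s.ray(p); return s.C+v*((z-s.C[2])/v[:,2])[:,None]
    def proj(s,X):
        return cv2.projectPoints(np.array(X,float).reshape(-1,1,3),s.r,s.t,s.K,s.d)[0].reshape(-1,2)
def shot(n,tag):
    im=camera(n)[:,:,::-1].copy(); cv2.imwrite(f"pics/{tag}.png",im); return im
E
python3 - <<'E'
from h import *
for n in("side","top"): print(n,Cam(n).C)
t=cv2.imread("pics/top0.png"); s=cv2.imread("pics/side0.png")
def crop(im,x,y,w,h,k): return cv2.resize(im[y:y+h,x:x+w],None,fx=k,fy=k,interpolation=cv2.INTER_CUBIC)
cv2.imwrite("pics/c1.png",crop(t,270,200,140,105,5.7)); cv2.imwrite("pics/c2.png",crop(t,450,190,100,90,6)); cv2.imwrite("pics/c3.png",crop(t,130,140,90,180,3.3))
E
```

```text
side [-0.02301211  0.53020041  0.52988367]
top [ 0.33627655 -0.00701553  1.17914133]
```

View pics/c1.png

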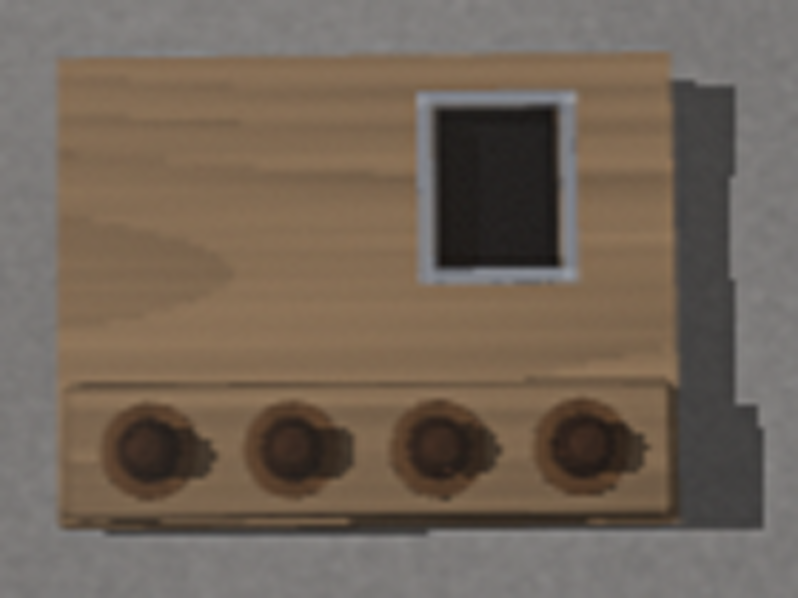

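View pics/c2.png

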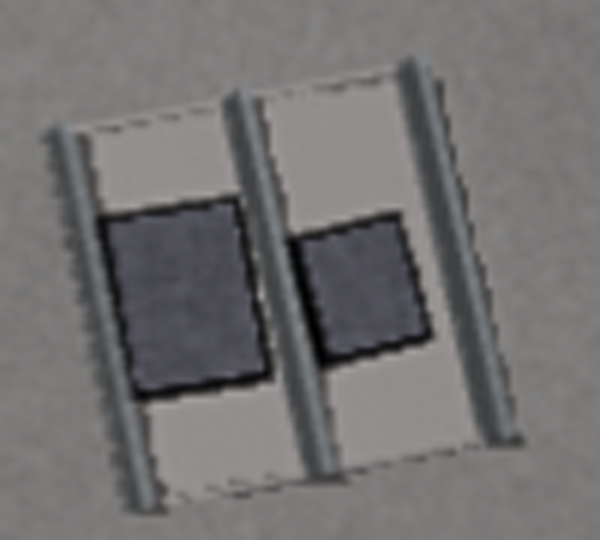

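View pics/c3.png

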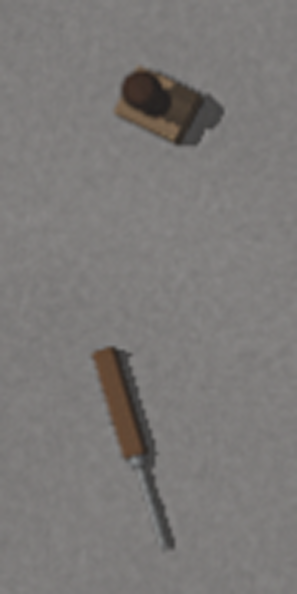

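```bash
python3 - <<'E'
from h import *
T=Cam("top"); t=cv2.imread("pics/top0.png")
def cc(p,x0,y0,k): return (np.array(p,float)+.5)/k-.5+[x0,y0]
# stand: deck corners & frame
D=T.plane(cc([(58,58),(670,52),(676,380),(58,385)],270,200,5.7),.060); print("deck\n",D.round(4), np.linalg.norm(D[0]-D[1]))
F=T.plane(cc([(416,92),(578,92),(578,282),(418,282)],270,200,5.7),.061); print("frame\n",F.round(4),F.mean(0),np.linalg.norm(F-np.roll(F,1,0),axis=1))
hsv=cv2.cvtColor(t,cv2.COLOR_BGR2HSV)
# pin handle
def mask_rect(m,roi,z,name):
    x,y,w,h=roi; mm=np.zeros_like(m); mm[y:y+h,x:x+w]=m[y:y+h,x:x+w]
    cs,_=cv2.findContours(mm,cv2.RETR_EXTERNAL,cv2.CHAIN_APPROX_NONE); c=max(cs,key=cv2.contourArea)
    P=T.plane(c.reshape(-1,2),z)[:,:2]
    r=cv2.minAreaRect((P*1000).astype(np.float32)); M=cv2.moments(c)
    print(name,"centre",np.round(np.array(r[0]),1),"size+~1.9",r[1],"ang",r[2],"px area",cv2.contourArea(c)); return c
m=((hsv[...,1]>90)&(hsv[...,0]<20)).astype(np.uint8)*255
mask_rect(m,(150,235,35,75),.014,"handle")
g=cv2.cvtColor(t,cv2.COLOR_BGR2GRAY)
# pads felt+border dark
b=((g<105)).astype(np.uint8)*255
print(g[238,475:500],t[238,480],t[238,511],t[265,482])
# pin shaft tip
print("tip",T.plane(cc([(168,548)],130,140,3.3),.007),"shank start",T.plane(cc([(136,462)],130,140,3.3),.007))
c2=lambda p,z:T.plane(cc(p,450,190,6),z).round(4)
print("pad",P:=c2([(100,214),(238,197),(272,379),(137,399)],.016),P.mean(0),np.linalg.norm(P-np.roll(P,1,0),axis=1))
print("walls",c2([(65,128),(237,92),(412,62),(150,505),(325,472),(503,438)],.028))
print("small",c2([(290,238),(400,212),(433,338),(322,365)],.016))
print("stamp",T.plane(cc([(144,93)],130,140,3.3),.055))
E
```

```text
deck
 [[ 0.5194  0.0884  0.06  ]
 [ 0.5186 -0.1212  0.06  ]
 [ 0.4062 -0.1204  0.06  ]
 [ 0.4073  0.0888  0.06  ]] 0.2096632820580739
frame
 [[ 0.5058 -0.034   0.061 ]
 [ 0.505  -0.0893  0.061 ]
 [ 0.4399 -0.0879  0.061 ]
 [ 0.4406 -0.0336  0.061 ]] [ 0.47281    -0.06121978  0.061     ] [0.06514415 0.05532376 0.06514314 0.05425824]
handle centre [424.5 325.1] size+~1.9 (67.54161071777344, 11.947803497314453) ang 17.791091918945312 px area 157.5
[ 75  79  80  81  86  86  82  80  79  76  75  77  80  82  83  80  61  40
 136  89  69  74 102 117  60] [94 85 84] [88 80 81] [141 142 146]
tip [[0.33489062 0.2948444  0.007     ]] shank start [[0.3877236  0.31551948 0.007     ]]
pad [[ 0.4897 -0.2856  0.016 ]
 [ 0.4949 -0.333   0.016 ]
 [ 0.4329 -0.3417  0.016 ]
 [ 0.4269 -0.2955  0.016 ]] [ 0.4611  -0.31395  0.016  ] [0.06357555 0.04768438 0.06260743 0.04658798]
walls [[ 0.5174 -0.2721  0.028 ]
 [ 0.5289 -0.331   0.028 ]
 [ 0.5385 -0.3914  0.028 ]
 [ 0.3907 -0.2954  0.028 ]
 [ 0.4007 -0.3546  0.028 ]
 [ 0.411  -0.4155  0.028 ]]
small [[ 0.4807 -0.3501  0.016 ]
 [ 0.489  -0.3884  0.016 ]
 [ 0.446  -0.3975  0.016 ]
 [ 0.4374 -0.3589  0.016 ]]
stamp [[0.60838199 0.30196238 0.055     ]]
```

```bash
cat >> h.py <<'E'
from scipy.spatial.transform import Rotation as Ro
def go(x,y,z,jawdeg=None):
    o=get_obs(); R=Ro.from_quat(o["ee_rot"]).as_matrix(); d=np.array([x,y,z])-o["position"]
    a=np.degrees(np.arctan2(R[1,1],R[0,1])); s=f"jaw@{a:.2f}deg tilt {np.degrees(np.arccos(-R[2,2])):.2f} delta {np.round(R.T@d,4)} |{np.linalg.norm(d):.3f}|"
    if jawdeg is not None:
        w=(jawdeg-a+180)%360-180; s+=f" turn {-w/180:.4f} ({w:.1f}deg)"
    print(s)
E
python3 - <<'E'
from h import *
T=Cam("top"); t=cv2.imread("pics/top0.png"); hsv=cv2.cvtColor(t,cv2.COLOR_BGR2HSV)
m=((hsv[...,1]>90)&(hsv[...,0]<20)); ys,xs=np.nonzero(m[235:310,150:185]); P=T.plane(np.c_[xs+150,ys+235],.014)[:,:2]
c=P.mean(0); w,v=np.linalg.eigh(np.cov((P-c).T)); print(c,np.degrees(np.arctan2(v[1,1],v[0,1])), np.sqrt(w*12))
go(.4245,.325,.08,108.0)
E
```

```text
[0.42412505 0.32507149] -162.15397682366986 [0.01200958 0.06817858]
jaw@74.03deg tilt 0.07 delta [-0.3186 -0.1952  0.1509] |0.403| turn -0.1887 (34.0deg)
```

```bash
python3 -m handwheel '[{"jaw":45,"delta_pos":[-0.3186,-0.1952,0.1509],"turn":-0.1893},{"jaw":45,"delta_pos":[-0.3186,-0.1952,0.1509],"turn":-0.1893},{"jaw":45,"delta_pos":[-0.3186,-0.1952,0.1509],"turn":-0.1893},{"jaw":45,"delta_pos":[-0.3186,-0.1952,0.1509],"turn":-0.1893},{"jaw":45,"delta_pos":[-0.3186,-0.1952,0.1509],"turn":-0.1893},{"jaw":45,"delta_pos":[-0.3186,-0.1952,0.1509],"turn":-0.1893},{"jaw":45,"delta_pos":[-0.3186,-0.1952,0.1509],"turn":-0.1893},{"jaw":45,"delta_pos":[-0.3186,-0.1952,0.1509],"turn":-0.1893},{"jaw":45,"delta_pos":[-0.3186,-0.1952,0.1509],"turn":-0.1893},{"jaw":45,"delta_pos":[-0.3186,-0.1952,0.1509],"turn":-0.1893}]' 40
python3 -m handwheel '[{"jaw":45,"delta_pos":[0,0,0],"turn":0},{"jaw":45,"delta_pos":[0,0,0],"turn":0}]'
python3 - <<'E'
from h import *
go(.4243,.325,.003,108.1)
for n in("top","side"): shot(n,n+"1")
E
```

```text
clock: 0.93
position: [0.4263, 0.3218, 0.079]
ee_rot: [-0.156, 0.988, -0.001, -0.0]
ft_force: [-0.4, 0.5, -0.2]
grip_width: 0.527
clock: 1.1
position: [0.4252, 0.3236, 0.0795]
ee_rot: [-0.156, 0.988, -0.001, -0.001]
ft_force: [0.1, 0.9, -0.3]
grip_width: 0.525
jaw@107.89deg tilt 0.11 delta [0.0003 0.0017 0.0765] |0.077| turn -0.0011 (0.2deg)
```

```bash
python3 -m handwheel '[{"jaw":45,"delta_pos":[0.0003,0.001,0.05],"turn":-0.001},{"jaw":45,"delta_pos":[0.0003,0.001,0.06],"turn":-0.001},{"jaw":45,"delta_pos":[0.0003,0.001,0.07],"turn":-0.001},{"jaw":45,"delta_pos":[0.0003,0.001,0.073],"turn":-0.001},{"jaw":45,"delta_pos":[0.0003,0.001,0.073],"turn":-0.001}]'
python3 - <<'E'
from h import *
go(.4243,.325,.003,108.1)
im=shot("top","top2");cv2.imwrite("pics/c4.png",cv2.resize(im[220:320,110:240],None,fx=6,fy=6,interpolation=cv2.INTER_CUBIC))
im=shot("side","side2");cv2.imwrite("pics/c5.png",cv2.resize(im[320:440,130:290],None,fx=5,fy=5,interpolation=cv2.INTER_CUBIC))
E
```

```text
clock: 1.62
position: [0.4235, 0.3272, 0.0076]
ee_rot: [-0.16, 0.987, 0.0, -0.0]
ft_force: [-0.1, 0.4, 0.8]
grip_width: 0.521
jaw@108.36deg tilt 0.02 delta [-0.     -0.0024  0.0046] |0.005| turn 0.0014 (-0.3deg)
```

View pics/c4.png

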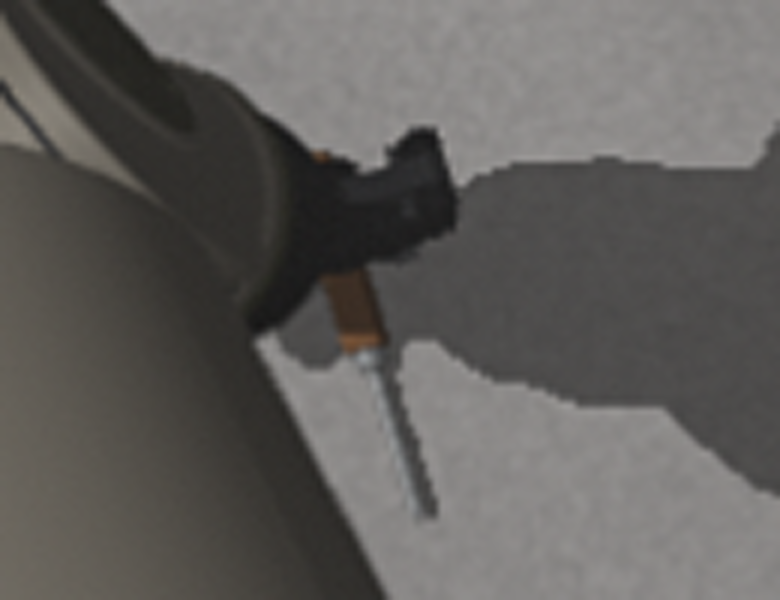

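View pics/c5.png

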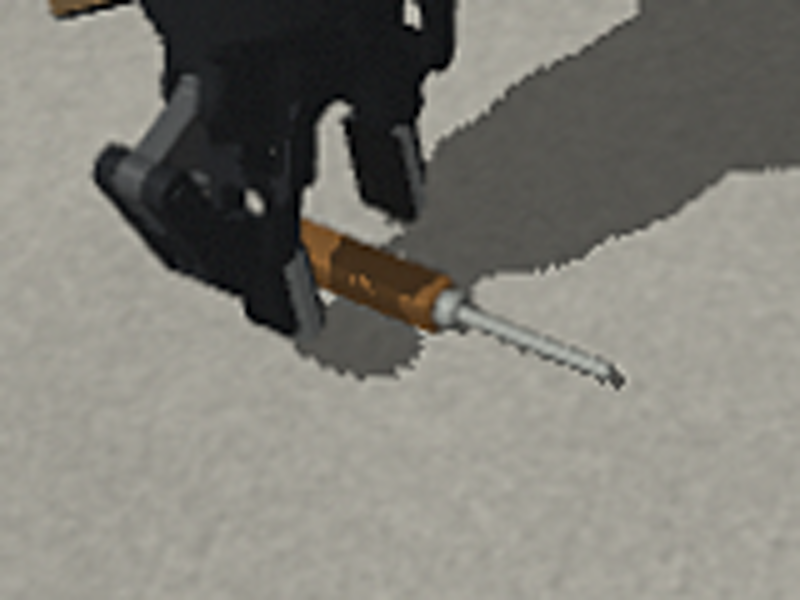

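```bash
python3 -m handwheel '[{"jaw":45,"delta_pos":[0,-0.001,0.004],"turn":0},{"jaw":45,"delta_pos":[0,-0.001,0.004],"turn":0},{"jaw":10,"delta_pos":[0,-0.001,0.004],"turn":0},{"jaw":10,"delta_pos":[0,-0.001,0.004],"turn":0},{"jaw":10,"delta_pos":[0,-0.001,0.004],"turn":0},{"jaw":10,"delta_pos":[0,-0.001,0.004],"turn":0},{"jaw":10,"delta_pos":[0,-0.001,0.004],"turn":0},{"jaw":10,"delta_pos":[0,-0.001,0.004],"turn":0}]' 40
python3 - <<'E'
from h import *
go(.4243,.325,.003,108.1);print(get_obs()["position"])
im=shot("top","top3");cv2.imwrite("pics/c6.png",cv2.resize(im[220:320,110:240],None,fx=6,fy=6,interpolation=cv2.INTER_CUBIC))
im=shot("side","side3");cv2.imwrite("pics/c7.png",cv2.resize(im[320:440,130:290],None,fx=5,fy=5,interpolation=cv2.INTER_CUBIC))
E
```

```text
clock: 2.38
position: [0.4245, 0.3257, 0.0039]
ee_rot: [-0.159, 0.987, 0.0, 0.0]
ft_force: [-1.5, -0.4, 5.2]
grip_width: 0.151
jaw@108.28deg tilt 0.05 delta [ 0.0005 -0.0006  0.0009] |0.001| turn 0.0010 (-0.2deg)
[0.4245479  0.32573123 0.00386105]
```

View pics/c6.png

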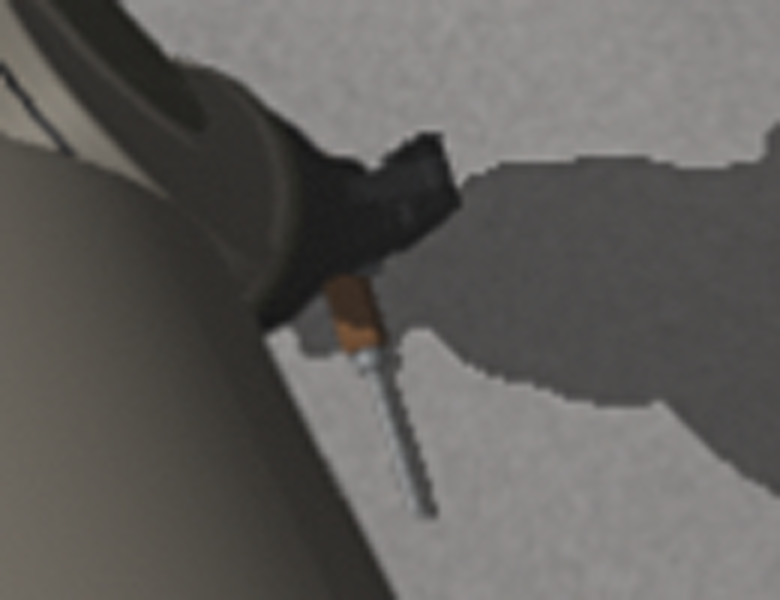

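View pics/c7.png

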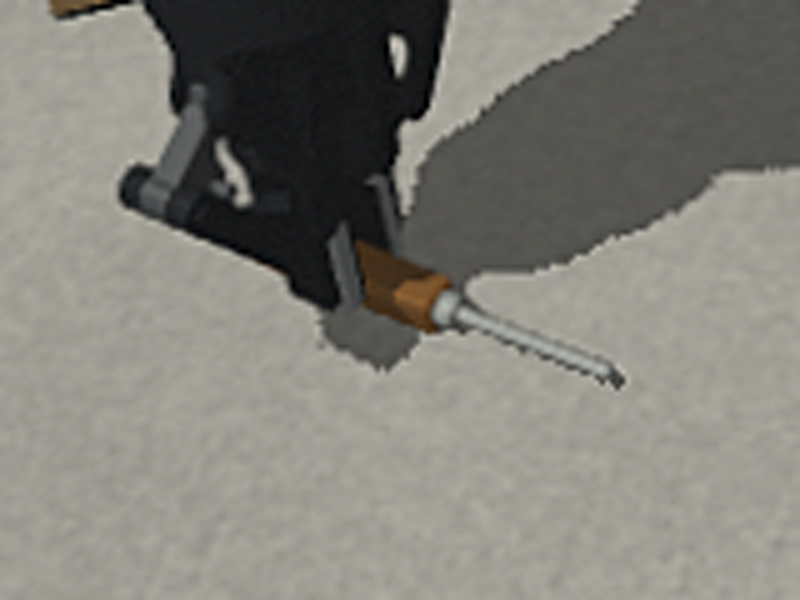

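```bash
python3 - <<'E'
from h import *
go(.640,.12,.10,90.0)
E
```

```text
jaw@108.28deg tilt 0.05 delta [-0.1401 -0.2629 -0.0961] |0.313| turn 0.1015 (-18.3deg)
```

```bash
python3 -m handwheel '[{"jaw":5,"delta_pos":[0,0,-0.03],"turn":0},{"jaw":5,"delta_pos":[0,0,-0.06],"turn":0},{"jaw":5,"delta_pos":[-0.02,-0.035,-0.08],"turn":0.02},{"jaw":5,"delta_pos":[-0.035,-0.07,-0.096],"turn":0.04},{"jaw":5,"delta_pos":[-0.055,-0.1,-0.096],"turn":0.06},{"jaw":5,"delta_pos":[-0.075,-0.135,-0.096],"turn":0.08},{"jaw":5,"delta_pos":[-0.09,-0.17,-0.096],"turn":0.1015},{"jaw":5,"delta_pos":[-0.11,-0.205,-0.096],"turn":0.1015},{"jaw":5,"delta_pos":[-0.125,-0.235,-0.096],"turn":0.1015},{"jaw":5,"delta_pos":[-0.1401,-0.2629,-0.096],"turn":0.1015}]' 60
python3 -m handwheel '[{"jaw":5,"delta_pos":[0,0,0],"turn":0},{"jaw":5,"delta_pos":[0,0,0],"turn":0},{"jaw":5,"delta_pos":[0,0,0],"turn":0}]'
python3 - <<'E'
from h import *
go(.640,.12,.10,90.0)
im=shot("top","top4");im=shot("side","side4")
E
```

```text
clock: 3.32
position: [0.6409, 0.1175, 0.0991]
ee_rot: [0.0, 1.0, -0.0, -0.0]
ft_force: [0.2, 0.1, -0.5]
grip_width: 0.14
clock: 3.57
position: [0.6392, 0.1204, 0.0988]
ee_rot: [-0.0, 1.0, 0.0, -0.001]
ft_force: [-0.7, 1.3, -0.6]
grip_width: 0.142
jaw@90.03deg tilt 0.07 delta [-0.0008 -0.0004 -0.0012] |0.001| turn 0.0001 (-0.0deg)
```

View pics/top4.png

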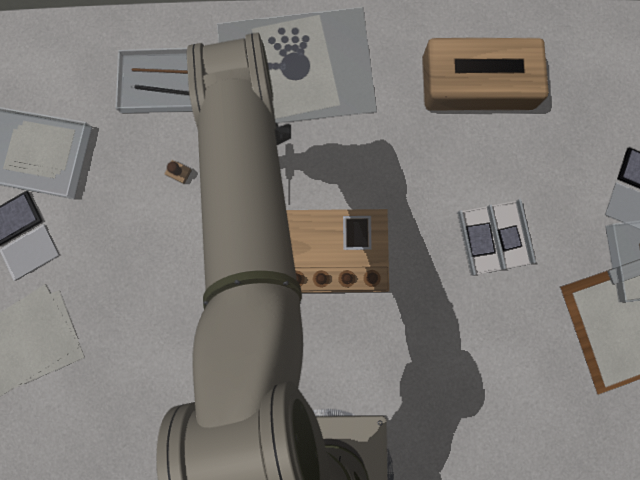

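View pics/side4.png

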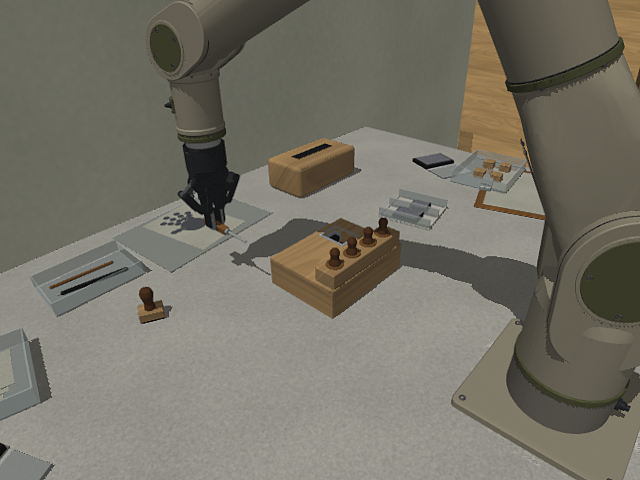

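```bash
python3 - <<'E'
import cv2
a=cv2.imread("pics/top4.png");cv2.imwrite("pics/c8.png",cv2.resize(a[130:220,260:340],None,fx=6,fy=6,interpolation=cv2.INTER_CUBIC))
a=cv2.imread("pics/side4.png");cv2.imwrite("pics/c9.png",cv2.resize(a[180:280,170:290],None,fx=6,fy=6,interpolation=cv2.INTER_CUBIC))
E
```

```text
(no output)
```

View pics/c8.png

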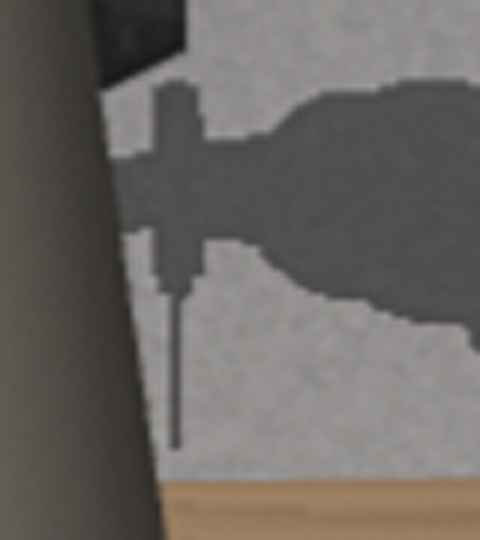

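View pics/c9.png

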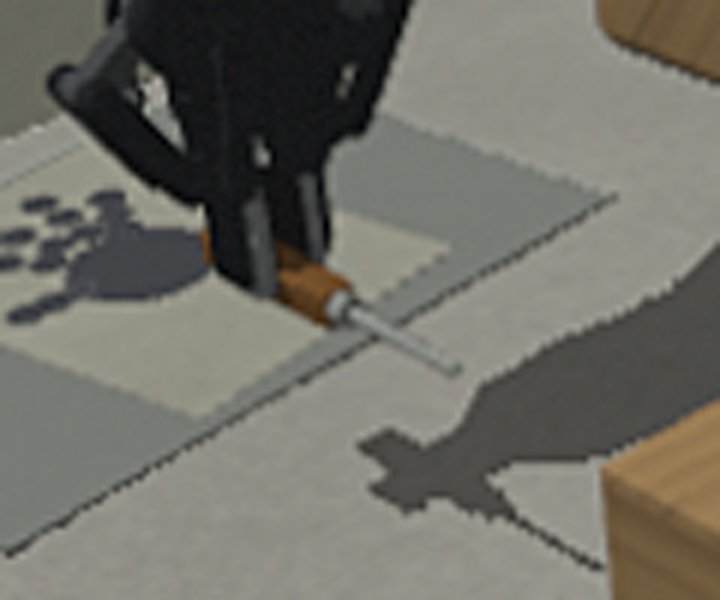

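```bash
python3 - <<'E'
from h import *
S=Cam("side");T=Cam("top")
def cc(p,x0,y0,k): return (np.array(p,float)+.5)/k-.5+[x0,y0]
print("meas tip/shank",cc([(459,371),(345,305)],170,180,6))
p=np.array([.6392,.1204,.1019]); print("pred",S.proj([p+[-.0955,0,0],p+[-.0355,0,0]]))
J=S.proj([p+[-.0955,0,0],p+[-.0955,.001,0],p+[-.0955,0,.001],p+[-.0945,0,0]]);print((J-J[0])[1:])
# pin lying at start, tip in side0 as consistency; and stand deck corners in side
print("stand deck corners side pred",S.proj([[.5192,.0885,.06],[.3592,.0892,.06],[.3592,.0892,0],[.5192,.0885,0]]))
# line fit in xz-plane y=.1206
v=S.ray(cc([(459,371),(345,305)],170,180,6)); k=(.1206-S.C[1])/v[:,1]; print("on plane y=.1206",S.C+v*k[:,None])
a=cv2.imread("pics/side0.png");cv2.imwrite("pics/c10.png",cv2.resize(a[210:330,260:410],None,fx=5,fy=5,interpolation=cv2.INTER_CUBIC))
E
```

```text
meas tip/shank [[246.08333333 241.41666667]
 [227.08333333 230.41666667]]
pred [[247.15022151 241.78175674]
 [227.54586413 231.02209296]]
[[-0.41534441  0.21563536]
 [-0.05528391 -0.45483046]
 [-0.34159736 -0.18731083]]
stand deck corners side pred [[270.36122413 258.02151782]
 [333.0488234  293.00263779]
 [333.0038579  319.35676642]
 [272.65002735 282.86833992]]
on plane y=.1206 [[0.54663543 0.1206     0.10158926]
 [0.604697   0.1206     0.10297416]]
```

View pics/c10.png

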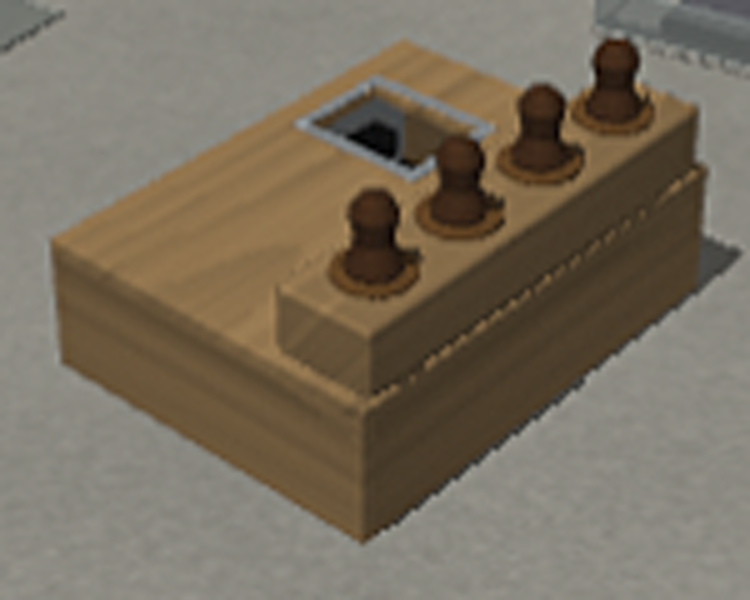

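```bash
python3 -m handwheel '[{"jaw":5,"delta_pos":[0,-0.035,0.02],"turn":0},{"jaw":5,"delta_pos":[0.002,-0.06,0.04],"turn":0},{"jaw":5,"delta_pos":[0.002,-0.075,0.06],"turn":0},{"jaw":5,"delta_pos":[0.002,-0.075,0.0675],"turn":0},{"jaw":5,"delta_pos":[0.002,-0.075,0.0675],"turn":0},{"jaw":5,"delta_pos":[0.002,-0.075,0.0675],"turn":0},{"jaw":5,"delta_pos":[0.002,-0.075,0.0675],"turn":0},{"jaw":5,"delta_pos":[0.002,-0.075,0.0675],"turn":0}]'
python3 - <<'E'
from h import *
go(.636,.0455,.0312,90.0)
im=shot("top","top5");im=shot("side","side5")
cv2.imwrite("pics/c11.png",cv2.resize(im[190:290,200:300],None,fx=6,fy=6,interpolation=cv2.INTER_CUBIC))
go(.636,.0455,.0312,90.0)
E
```

```text
clock: 4.33
position: [0.6385, 0.0466, 0.0332]
ee_rot: [-0.001, 1.0, 0.001, 0.001]
ft_force: [0.0, -0.4, -0.2]
grip_width: 0.137
jaw@90.13deg tilt 0.12 delta [ 0.0025 -0.0011  0.002 ] |0.003| turn 0.0007 (-0.1deg)
jaw@90.09deg tilt 0.09 delta [ 0.0023 -0.0004  0.0016] |0.003| turn 0.0005 (-0.1deg)
```

View pics/top5.png

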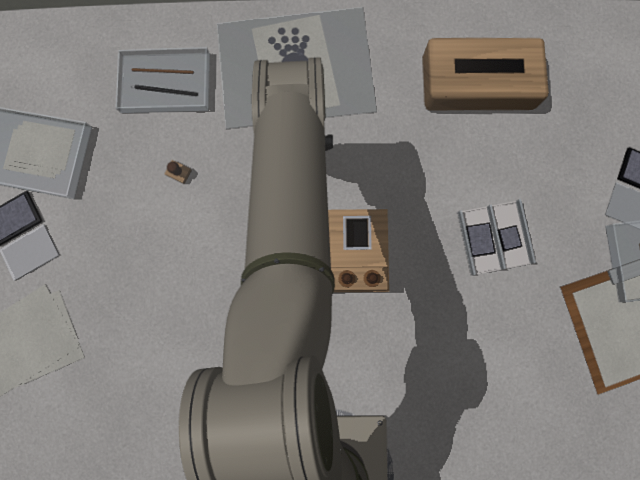

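View pics/c11.png

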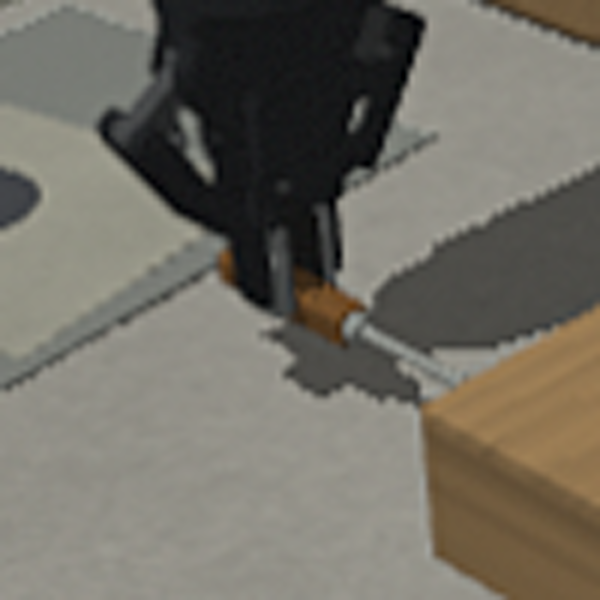

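```bash
python3 - <<'E'
from h import *
S=Cam("side")
def cc(p,x0,y0,k): return (np.array(p,float)+.5)/k-.5+[x0,y0]
q=cc([(358,326),(410,354),(450,377)],200,190,6); o=get_obs()["position"];print(o)
v=S.ray(q); k=(o[1]-S.C[1])/v[:,1]; print(S.C+v*k[:,None])
# same ray at stand corner bias: 
v=S.ray(cc([(423,405),(437,553)],200,190,6)); k=(.0885-S.C[1])/v[:,1]; print(S.C+v*k[:,None])
E
```

```text
[0.63831804 0.04590421 0.03283791]
[[0.6043527  0.04590421 0.03620557]
 [0.57668523 0.04590421 0.03619591]
 [0.55614703 0.04590421 0.03555212]]
[[0.51977981 0.0885     0.06191922]
 [0.51960658 0.0885     0.00259458]]
```

```bash
python3 -m handwheel '[{"jaw":5,"delta_pos":[0.008,-0.0003,0.001],"turn":0},{"jaw":5,"delta_pos":[0.014,-0.0003,0.001],"turn":0},{"jaw":5,"delta_pos":[0.020,-0.0003,0.001],"turn":0},{"jaw":5,"delta_pos":[0.020,-0.0003,0.001],"turn":0},{"jaw":5,"delta_pos":[0.024,-0.0003,0.001],"turn":0},{"jaw":5,"delta_pos":[0.028,-0.0003,0.001],"turn":0},{"jaw":5,"delta_pos":[0.028,-0.0003,0.001],"turn":0}]'
python3 - <<'E'
from h import *
go(.572,.0455,.0318,90.0); o=get_obs(); print(o["position"],o["ft_force"],o["torque"])
E
```

```text
clock: 5.02
position: [0.6091, 0.0445, 0.0309]
ee_rot: [-0.0, 1.0, 0.0, -0.0]
ft_force: [-0.2, 0.1, -0.6]
grip_width: 0.136
jaw@90.01deg tilt 0.02 delta [ 0.0371  0.001  -0.0009] |0.037| turn 0.0000 (-0.0deg)
[0.60911624 0.04448688 0.03088655] [-0.20242883  0.14539287 -0.56304626] [ 0.03254597  0.0067415  -0.03132798]
```

```bash
python3 -m handwheel '[{"jaw":5,"delta_pos":[0.003,0.0006,-0.0006],"turn":0},{"jaw":5,"delta_pos":[0.006,0.0006,-0.0006],"turn":0},{"jaw":5,"delta_pos":[0.009,0.0006,-0.0006],"turn":0},{"jaw":5,"delta_pos":[0.012,0.0006,-0.0006],"turn":0},{"jaw":5,"delta_pos":[0.015,0.0006,-0.0006],"turn":0},{"jaw":5,"delta_pos":[0.015,0.0006,-0.0006],"turn":0}]'
python3 - <<'E'
from h import *
go(.572,.0455,.0318,90.0); o=get_obs(); print(o["position"],o["ft_force"],o["torque"])
E
```

```text
clock: 5.52
position: [0.5942, 0.0451, 0.0314]
ee_rot: [-0.0, 1.0, 0.0, -0.0]
ft_force: [-0.1, 0.1, -0.5]
grip_width: 0.143
jaw@90.01deg tilt 0.02 delta [ 0.0222  0.0004 -0.0004] |0.022| turn 0.0001 (-0.0deg)
[0.5941931  0.04505874 0.03143919] [-0.12155224  0.13903141 -0.53830265] [-0.04463988 -0.04779256  0.02658823]
```

```bash
python3 -m handwheel '[{"jaw":5,"delta_pos":[0.005,0,0],"turn":0},{"jaw":5,"delta_pos":[0.010,0,0],"turn":0},{"jaw":5,"delta_pos":[0.014,0,0],"turn":0},{"jaw":5,"delta_pos":[0.018,0,0],"turn":0},{"jaw":5,"delta_pos":[0.021,0,0],"turn":0},{"jaw":5,"delta_pos":[0.023,0,0],"turn":0},{"jaw":5,"delta_pos":[0.023,0,0],"turn":0},{"jaw":5,"delta_pos":[0.023,0,0],"turn":0},{"jaw":5,"delta_pos":[0.023,0,0],"turn":0},{"jaw":5,"delta_pos":[0.023,0,0],"turn":0}]'
python3 - <<'E'
from h import *
o=get_obs(); print(o["position"],o["ft_force"],o["torque"])
im=shot("top","top6");im=shot("side","side6")
E
```

```text
clock: 6.35
position: [0.5724, 0.0454, 0.0318]
ee_rot: [-0.0, 1.0, 0.0, 0.001]
ft_force: [3.6, 2.0, -0.0]
grip_width: 0.137
[0.57235768 0.0453586  0.03177958] [ 3.6161137   1.99801411 -0.00872444] [ 0.63242041 -0.901689   -0.25769607]
```

View pics/top6.png

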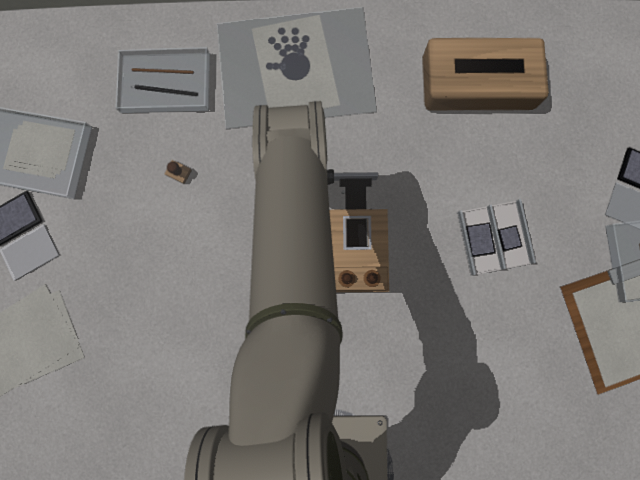

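```bash
python3 -m handwheel '[{"jaw":5,"delta_pos":[0,0,0],"turn":0},{"jaw":5,"delta_pos":[0,0,0],"turn":0},{"jaw":5,"delta_pos":[0,0,0],"turn":0},{"jaw":5,"delta_pos":[0,0,0],"turn":0},{"jaw":5,"delta_pos":[0,0,0],"turn":0}]'
python3 - <<'E'
from h import *
o=get_obs(); print(o["position"],o["ft_force"],o["torque"])
im=shot("top","top7");cv2.imwrite("pics/c12.png",cv2.resize(im[160:280,320:420],None,fx=5,fy=5,interpolation=cv2.INTER_CUBIC))
E
```

```text
clock: 6.87
position: [0.5724, 0.0454, 0.0318]
ee_rot: [-0.0, 1.0, 0.0, 0.001]
ft_force: [3.7, 2.0, -0.3]
grip_width: 0.139
[0.57237612 0.0453704  0.03175891] [ 3.73198609  1.95361291 -0.2502645 ] [ 0.62593559 -0.92898763 -0.22269245]
```

View pics/c12.png

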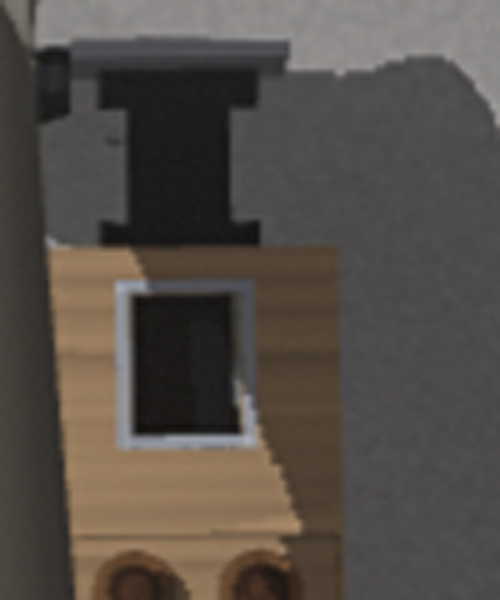

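```bash
python3 -m handwheel '[{"jaw":5,"delta_pos":[-0.015,0,0],"turn":0},{"jaw":5,"delta_pos":[-0.035,0,0],"turn":0},{"jaw":5,"delta_pos":[-0.060,0,0],"turn":0},{"jaw":5,"delta_pos":[-0.08,0,0],"turn":0},{"jaw":5,"delta_pos":[-0.08,0.03,0.005],"turn":0},{"jaw":5,"delta_pos":[-0.08,0.06,0.01],"turn":0},{"jaw":5,"delta_pos":[-0.08,0.085,0.015],"turn":0},{"jaw":5,"delta_pos":[-0.08,0.085,0.022],"turn":0},{"jaw":5,"delta_pos":[-0.08,0.085,0.022],"turn":0},{"jaw":5,"delta_pos":[-0.08,0.085,0.022],"turn":0}]'
python3 - <<'E'
from h import *
o=get_obs(); print(o["position"],o["ft_force"]); go(.65,.13,.0042,90)
im=shot("side","side8");cv2.imwrite("pics/c13.png",cv2.resize(im[180:280,160:290],None,fx=6,fy=6,interpolation=cv2.INTER_CUBIC))
T=Cam("top");print(T.plane([(320+70/5,160+41/5),(320+289/5,160+41/5)],.054))
E
```

```text
clock: 7.75
position: [0.6509, 0.1287, 0.0087]
ee_rot: [0.0, 1.0, -0.001, -0.001]
ft_force: [0.6, -1.2, 0.7]
grip_width: 0.138
[0.65092965 0.12873241 0.00870185] [ 0.59505593 -1.15425746  0.74272459]
jaw@89.99deg tilt 0.16 delta [0.0009 0.0013 0.0045] |0.005| turn -0.0001 (0.0deg)
[[ 0.60226462 -0.01882587  0.054     ]
 [ 0.6010597  -0.10557719  0.054     ]]
```

View pics/c13.png

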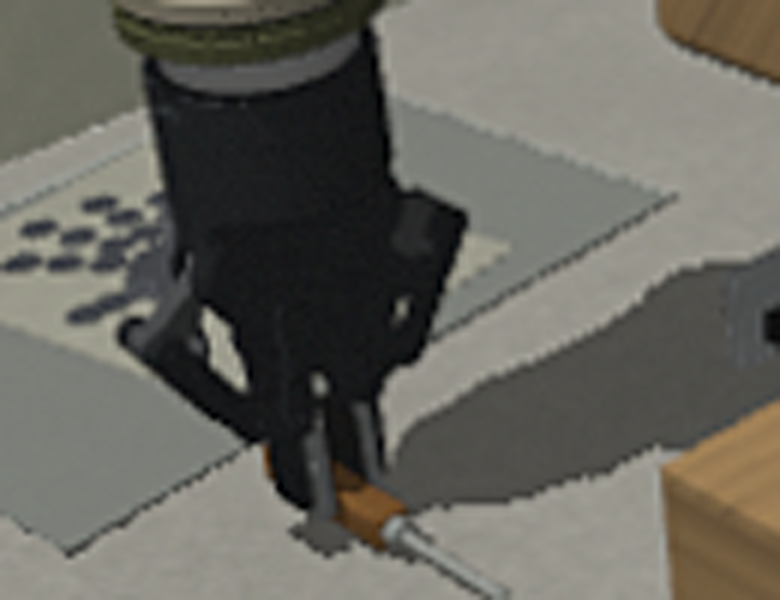

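```bash
python3 -m handwheel '[{"jaw":5,"delta_pos":[0,0,0.002],"turn":0},{"jaw":5,"delta_pos":[0,0,0.0035],"turn":0},{"jaw":5,"delta_pos":[0,0,0.0045],"turn":0},{"jaw":5,"delta_pos":[0,0,0.0045],"turn":0},{"jaw":5,"delta_pos":[0,0,0.0045],"turn":0}]'
python3 - <<'E'
from h import *
o=get_obs(); print(o["position"],o["ft_force"]); 
E
```

```text
clock: 8.22
position: [0.6518, 0.1298, 0.005]
ee_rot: [0.0, 1.0, 0.0, -0.0]
ft_force: [0.1, -0.0, -0.8]
grip_width: 0.137
[0.65177948 0.12982317 0.00504189] [ 0.14217192 -0.03013645 -0.8132224 ]
```

```bash
python3 -m handwheel '[{"jaw":5,"delta_pos":[0,0,0.001],"turn":0},{"jaw":5,"delta_pos":[0,0,0.001],"turn":0},{"jaw":20,"delta_pos":[0,0,0.001],"turn":0},{"jaw":35,"delta_pos":[0,0,0.001],"turn":0},{"jaw":45,"delta_pos":[0,0,0.001],"turn":0},{"jaw":45,"delta_pos":[0,0,0.001],"turn":0},{"jaw":45,"delta_pos":[0,0,-0.02],"turn":0},{"jaw":60,"delta_pos":[0,0,-0.05],"turn":0},{"jaw":75,"delta_pos":[0,0,-0.08],"turn":0},{"jaw":85,"delta_pos":[0,0,-0.12],"turn":0}]'
python3 - <<'E'
from h import *
go(.461,-.314,.12,9.5)
im=shot("side","side9");cv2.imwrite("pics/c14.png",cv2.resize(im[180:310,160:330],None,fx=4.5,fy=4.5,interpolation=cv2.INTER_CUBIC))
E
```

```text
clock: 9.05
position: [0.6504, 0.1298, 0.1244]
ee_rot: [-0.0, 1.0, -0.0, -0.002]
ft_force: [1.8, -0.0, -0.1]
grip_width: 0.925
jaw@90.01deg tilt 0.20 delta [ 0.1895 -0.4438  0.0054] |0.483| turn 0.4473 (-80.5deg)
```

View pics/c14.png

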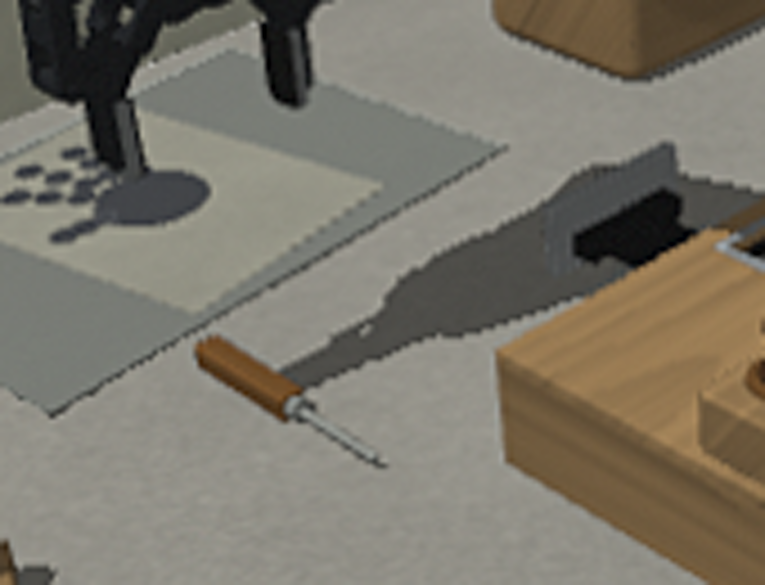

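```bash
python3 -m handwheel '[{"jaw":85,"delta_pos":[0.1895,-0.4438,-0.01],"turn":0.4473},{"jaw":85,"delta_pos":[0.1895,-0.4438,-0.01],"turn":0.4473},{"jaw":85,"delta_pos":[0.1895,-0.4438,-0.01],"turn":0.4473},{"jaw":85,"delta_pos":[0.1895,-0.4438,-0.01],"turn":0.4473},{"jaw":85,"delta_pos":[0.1895,-0.4438,-0.01],"turn":0.4473},{"jaw":85,"delta_pos":[0.1895,-0.4438,-0.01],"turn":0.4473},{"jaw":85,"delta_pos":[0.1895,-0.4438,-0.01],"turn":0.4473},{"jaw":85,"delta_pos":[0.1895,-0.4438,-0.01],"turn":0.4473},{"jaw":85,"delta_pos":[0.1895,-0.4438,-0.01],"turn":0.4473},{"jaw":85,"delta_pos":[0.1895,-0.4438,-0.01],"turn":0.4473}]'
python3 - <<'E'
from h import *
go(.461,-.3135,.07,9.5); print(get_obs()["joint_pos"].round(2))
E
```

```text
clock: 9.93
position: [0.4873, -0.2547, 0.134]
ee_rot: [0.587, 0.809, 0.0, 0.0]
ft_force: [0.4, 0.2, -0.4]
grip_width: 0.993
jaw@18.04deg tilt 0.07 delta [-0.0478 -0.0433  0.0639] |0.091| turn 0.0475 (-8.5deg)
[-0.16  0.28  0.65  1.81 -0.19  1.11  0.87]
```

```bash
python3 -m handwheel '[{"jaw":85,"delta_pos":[-0.044,-0.040,0.02],"turn":0.0475},{"jaw":85,"delta_pos":[-0.044,-0.040,0.04],"turn":0.0475},{"jaw":85,"delta_pos":[-0.044,-0.040,0.06],"turn":0.0475},{"jaw":85,"delta_pos":[-0.044,-0.040,0.064],"turn":0.0475},{"jaw":85,"delta_pos":[-0.044,-0.040,0.064],"turn":0.0475},{"jaw":85,"delta_pos":[-0.044,-0.040,0.064],"turn":0.0475}]'
python3 - <<'E'
from h import *
go(.461,-.3135,.03,9.5)
im=shot("top","top10");im2=shot("side","side10");cv2.imwrite("pics/c15.png",cv2.resize(im2[140:260,340:480],None,fx=5,fy=5,interpolation=cv2.INTER_CUBIC))
cv2.imwrite("pics/c16.png",cv2.resize(im[180:290,420:560],None,fx=5,fy=5,interpolation=cv2.INTER_CUBIC))
E
```

```text
clock: 10.43
position: [0.4651, -0.3068, 0.0704]
ee_rot: [0.643, 0.766, 0.0, 0.0]
ft_force: [0.2, -0.7, -0.1]
grip_width: 0.997
jaw@9.93deg tilt 0.04 delta [-0.0059 -0.0052  0.0403] |0.041| turn 0.0024 (-0.4deg)
```

View pics/c15.png

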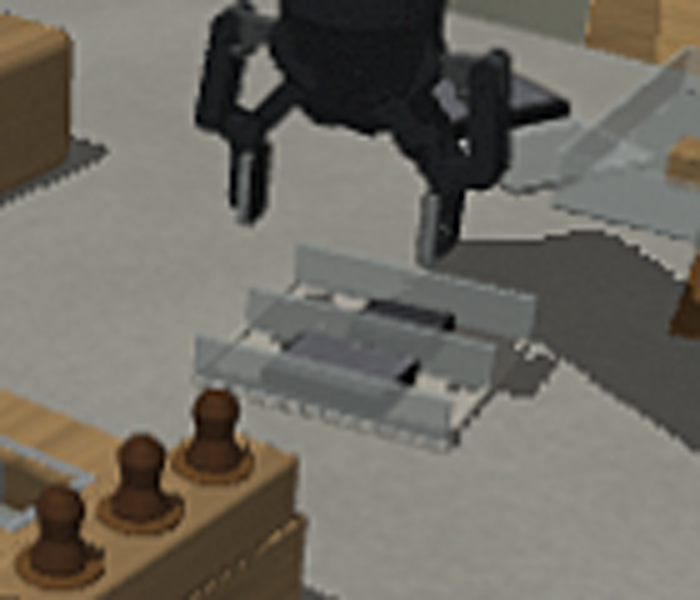

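View pics/c16.png

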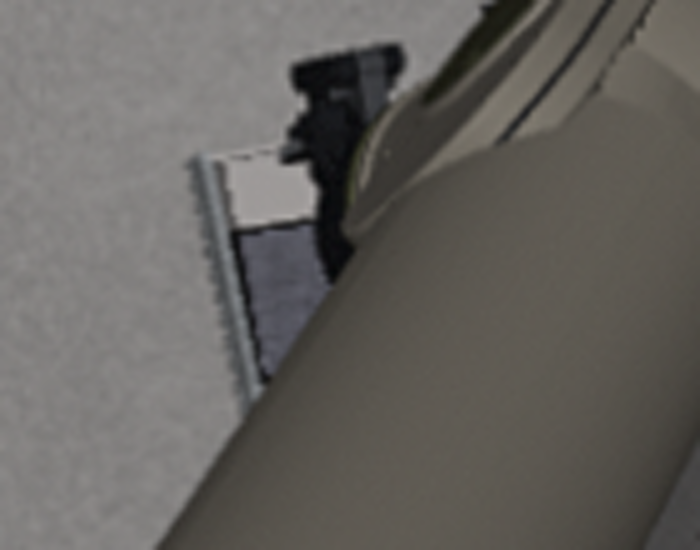

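```bash
python3 -m handwheel '[{"jaw":85,"delta_pos":[-0.0055,-0.0048,0.0],"turn":0.002},{"jaw":85,"delta_pos":[-0.0055,-0.0048,0.015],"turn":0.002},{"jaw":85,"delta_pos":[-0.0055,-0.0048,0.025],"turn":0.002},{"jaw":85,"delta_pos":[-0.0055,-0.0048,0.03],"turn":0.002},{"jaw":85,"delta_pos":[-0.0055,-0.0048,0.03],"turn":0.002},{"jaw":85,"delta_pos":[-0.0055,-0.0048,0.03],"turn":0.002}]'
python3 - <<'E'
from h import *
go(.461,-.3135,.0005,9.5)
E
```

```text
clock: 11.03
position: [0.4604, -0.3136, 0.0396]
ee_rot: [0.646, 0.763, -0.0, -0.0]
ft_force: [0.3, -0.8, 0.7]
grip_width: 0.996
jaw@9.49deg tilt 0.03 delta [0.     0.0007 0.0391] |0.039| turn -0.0001 (0.0deg)
```

```bash
python3 -m handwheel '[{"jaw":85,"delta_pos":[0,0.0005,0.012],"turn":0},{"jaw":85,"delta_pos":[0,0.0005,0.024],"turn":0},{"jaw":85,"delta_pos":[0,0.0005,0.032],"turn":0},{"jaw":85,"delta_pos":[0,0.0005,0.037],"turn":0},{"jaw":85,"delta_pos":[0,0.0005,0.039],"turn":0},{"jaw":85,"delta_pos":[0,0.0005,0.039],"turn":0},{"jaw":85,"delta_pos":[0,0.0005,0.039],"turn":0}]' 40
python3 - <<'E'
from h import *
go(.461,-.3135,.0005,9.5)
im2=shot("side","side11");cv2.imwrite("pics/c17.png",cv2.resize(im2[140:260,340:480],None,fx=5,fy=5,interpolation=cv2.INTER_CUBIC))
E
```

```text
clock: 11.62
position: [0.4609, -0.3138, 0.0007]
ee_rot: [0.646, 0.763, -0.0, 0.0]
ft_force: [0.2, 0.1, 0.9]
grip_width: 0.999
jaw@9.47deg tilt 0.00 delta [0.0002 0.0001 0.0002] |0.000| turn -0.0001 (0.0deg)
```

View pics/c17.png

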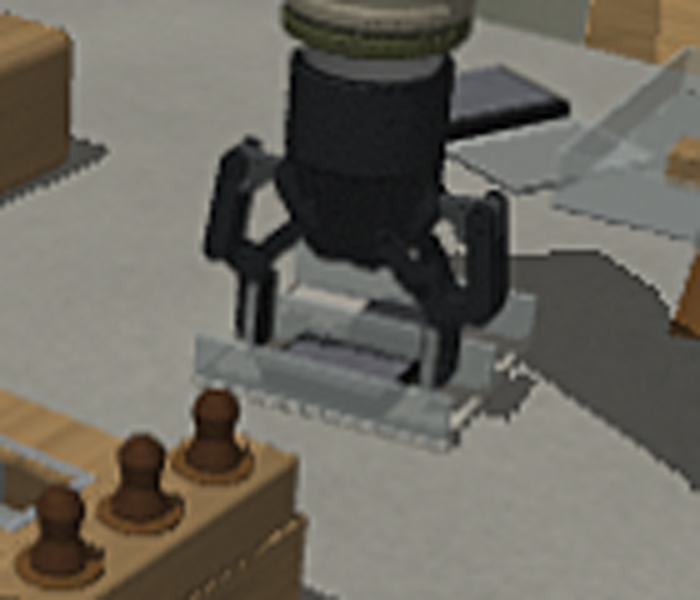

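Fingers stand inside the lane at both ends of the pad (at crop (257,335) and (440,375)). Close.

```bash
python3 -m handwheel '[{"jaw":75,"delta_pos":[0,0,0],"turn":0},{"jaw":65,"delta_pos":[0,0,0],"turn":0},{"jaw":55,"delta_pos":[0,0,0],"turn":0},{"jaw":55,"delta_pos":[0,0,0],"turn":0},{"jaw":55,"delta_pos":[0,0,0],"turn":0},{"jaw":55,"delta_pos":[0,0,0],"turn":0}]' 40
python3 - <<'E'
from h import *
go(.461,-.3135,.0005,9.5);print(get_obs()["ft_force"])
im2=shot("side","side12");cv2.imwrite("pics/c18.png",cv2.resize(im2[140:260,340:480],None,fx=5,fy=5,interpolation=cv2.INTER_CUBIC))
E
```

```text
clock: 12.17
position: [0.4612, -0.3137, 0.0013]
ee_rot: [0.646, 0.763, 0.0, 0.0]
ft_force: [-1.1, 0.2, 5.1]
grip_width: 0.735
jaw@9.48deg tilt 0.05 delta [ 0.0002 -0.0002  0.0008] |0.001| turn -0.0001 (0.0deg)
[-1.06278849  0.18393446  5.14353789]
```

View pics/c18.png

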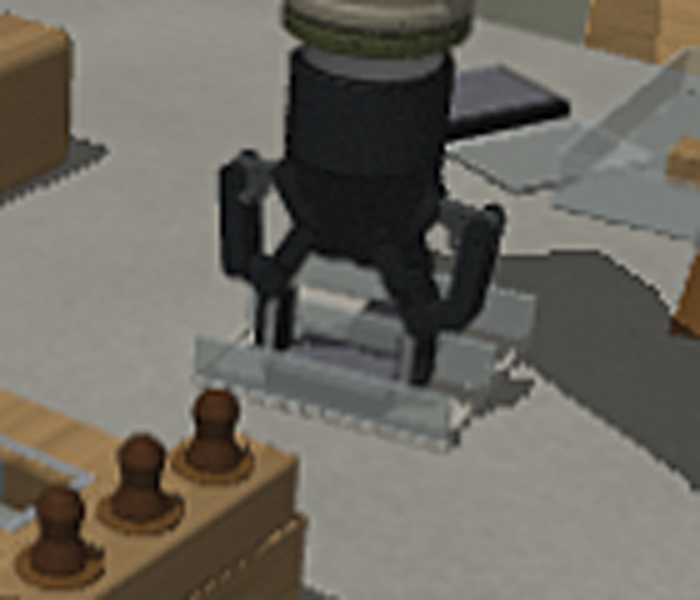

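```bash
python3 -m handwheel '[{"jaw":50,"delta_pos":[0,0,-0.01],"turn":0},{"jaw":50,"delta_pos":[0,0,-0.025],"turn":0},{"jaw":50,"delta_pos":[0,0,-0.045],"turn":0},{"jaw":50,"delta_pos":[0,0,-0.07],"turn":0},{"jaw":50,"delta_pos":[0,0,-0.08],"turn":0},{"jaw":50,"delta_pos":[0,0,-0.08],"turn":0}]' 50
python3 - <<'E'
from h import *
go(.60,-.22,.08,0)
im2=shot("side","side13");cv2.imwrite("pics/c19.png",cv2.resize(im2[120:240,340:480],None,fx=5,fy=5,interpolation=cv2.INTER_CUBIC))
E
```

```text
clock: 12.72
position: [0.4623, -0.3144, 0.0833]
ee_rot: [0.646, 0.763, 0.001, 0.002]
ft_force: [0.2, -0.0, -0.7]
grip_width: 0.726
jaw@9.48deg tilt 0.26 delta [0.0704 0.1514 0.0038] |0.167| turn 0.0527 (-9.5deg)
```

View pics/c19.png

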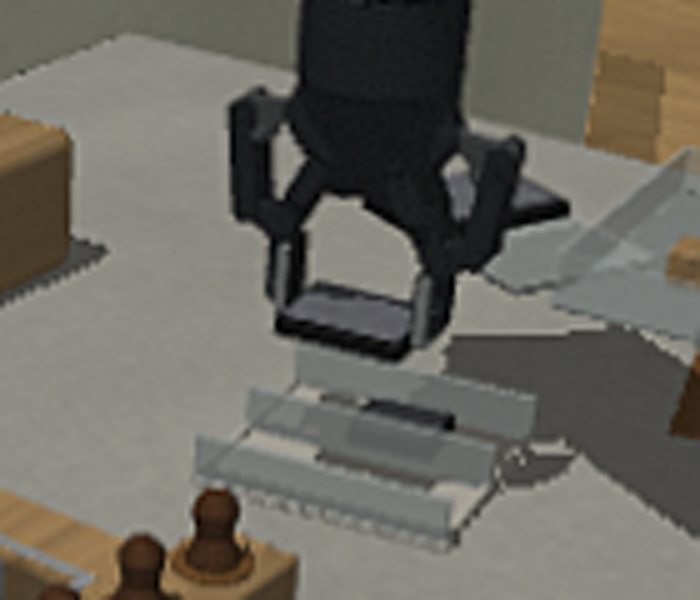

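```bash
python3 -m handwheel '[{"jaw":50,"delta_pos":[0.02,0.035,0],"turn":0.0527},{"jaw":50,"delta_pos":[0.036,0.070,0],"turn":0.0527},{"jaw":50,"delta_pos":[0.052,0.105,0.0],"turn":0.0527},{"jaw":50,"delta_pos":[0.065,0.135,0.01],"turn":0.0527},{"jaw":50,"delta_pos":[0.0704,0.1514,0.03],"turn":0.0527},{"jaw":50,"delta_pos":[0.0704,0.1514,0.05],"turn":0.0527},{"jaw":50,"delta_pos":[0.0704,0.1514,0.06],"turn":0.0527},{"jaw":50,"delta_pos":[0.0704,0.1514,0.065],"turn":0.0527},{"jaw":50,"delta_pos":[0.0704,0.1514,0.065],"turn":0.0527}]' 50
python3 - <<'E'
from h import *
go(.60,-.22,-.002,0)
E
```

```text
clock: 13.52
position: [0.5968, -0.2198, 0.014]
ee_rot: [0.708, 0.707, -0.001, -0.001]
ft_force: [0.2, -0.1, 0.1]
grip_width: 0.73
jaw@-0.09deg tilt 0.18 delta [-0.0002  0.0032  0.016 ] |0.016| turn -0.0005 (0.1deg)
```

```bash
python3 -m handwheel '[{"jaw":50,"delta_pos":[0,0,0.005],"turn":0},{"jaw":50,"delta_pos":[0,0,0.010],"turn":0},{"jaw":50,"delta_pos":[0,0,0.013],"turn":0},{"jaw":50,"delta_pos":[0,0,0.015],"turn":0},{"jaw":50,"delta_pos":[0,0,0.016],"turn":0},{"jaw":50,"delta_pos":[0,0,0.016],"turn":0}]' 50
python3 - <<'E'
from h import *
go(.60,-.22,-.002,0); o=get_obs();print(o["position"],o["ft_force"])
E
```

```text
clock: 14.02
position: [0.5986, -0.2192, -0.0004]
ee_rot: [0.707, 0.707, 0.0, -0.0]
ft_force: [0.3, -0.0, -0.3]
grip_width: 0.729
jaw@-0.01deg tilt 0.01 delta [-0.0008  0.0014  0.0016] |0.002| turn -0.0000 (0.0deg)
[ 5.98594692e-01 -2.19210716e-01 -4.22050929e-04] [ 0.29318664 -0.02759077 -0.32018464]
```

```bash
python3 -m handwheel '[{"jaw":50,"delta_pos":[0,0,0.001],"turn":0},{"jaw":50,"delta_pos":[0,0,0.0015],"turn":0},{"jaw":50,"delta_pos":[0,0,0.0015],"turn":0}]' 50
python3 - <<'E'
from h import *
o=get_obs();print(o["position"],o["ft_force"])
E
```

```text
clock: 14.27
position: [0.5986, -0.2192, -0.0019]
ee_rot: [0.707, 0.707, 0.0, -0.0]
ft_force: [-0.3, 0.1, -0.3]
grip_width: 0.733
[ 0.59863985 -0.21918129 -0.00189008] [-0.32089574  0.09572911 -0.34303944]
```

```bash
python3 -m handwheel '[{"jaw":50,"delta_pos":[0,0,0.0007],"turn":0},{"jaw":50,"delta_pos":[0,0,0.0007],"turn":0},{"jaw":66,"delta_pos":[0,0,0.0007],"turn":0},{"jaw":72,"delta_pos":[0,0,0.0007],"turn":0},{"jaw":80,"delta_pos":[0,0,0.0],"turn":0},{"jaw":80,"delta_pos":[0,0,0],"turn":0},{"jaw":80,"delta_pos":[0,0,-0.02],"turn":0},{"jaw":80,"delta_pos":[0,0,-0.05],"turn":0},{"jaw":80,"delta_pos":[0,0,-0.08],"turn":0},{"jaw":80,"delta_pos":[0,0,-0.11],"turn":0}]' 50
python3 - <<'E'
from h import *
im=shot("side","side14");shot("top","top14");cv2.imwrite("pics/c20.png",cv2.resize(im[120:260,260:420],None,fx=4.5,fy=4.5,interpolation=cv2.INTER_CUBIC));go(.5986,-.2192,.11,90)
E
```

```text
clock: 15.1
position: [0.5983, -0.2193, 0.1093]
ee_rot: [0.707, 0.707, -0.0, -0.0]
ft_force: [0.8, 0.3, 0.2]
grip_width: 0.933
jaw@-0.03deg tilt 0.45 delta [ 0.0014 -0.0026  0.0034] |0.005| turn -0.5002 (90.0deg)
```

View pics/c20.png

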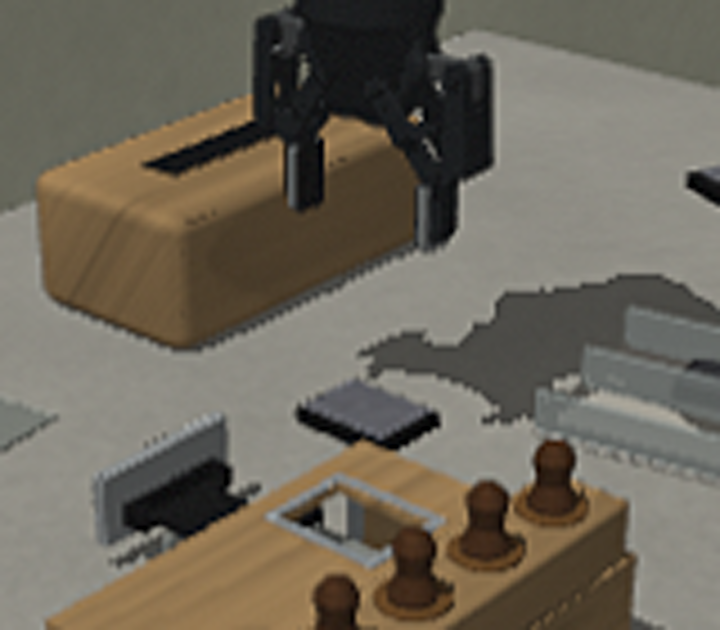

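View pics/top14.png

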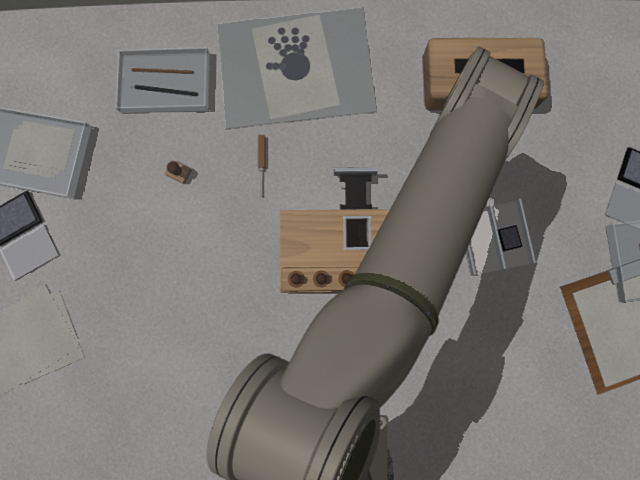

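```bash
python3 - <<'E'
import cv2
a=cv2.imread("pics/top14.png");cv2.imwrite("pics/c21.png",cv2.resize(a[160:220,320:400],None,fx=9,fy=9,interpolation=cv2.INTER_CUBIC))
E
```

```text
(no output)
```

View pics/c21.png

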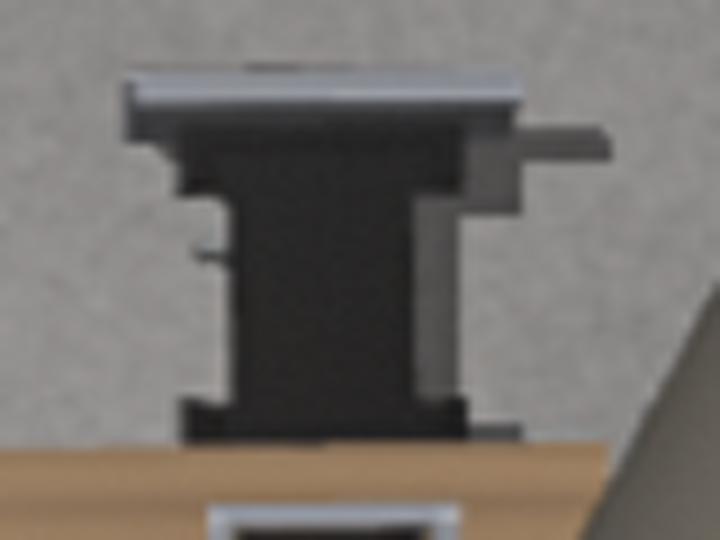

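```bash
python3 - <<'E'
from h import *
T=Cam("top")
def cc(p,k=9): return (np.array(p,float)+.5)/k-.5+[320,160]
print("panel top",T.plane(cc([(130,70),(522,70),(130,103),(522,103)]),.054).round(4))
f=T.plane(cc([(231,300),(415,300)]),.026);print("floor",f.round(4),f.mean(0)[1],f[0,1]-f[1,1])
b=T.plane(cc([(181,400),(466,400),(181,195),(463,195)]),.034);print("blocks",b.round(4),b.mean(0))
E
```

```text
panel top [[ 0.604  -0.0189  0.054 ]
 [ 0.6028 -0.1051  0.054 ]
 [ 0.5966 -0.0187  0.054 ]
 [ 0.5954 -0.1049  0.054 ]]
floor [[ 0.5576 -0.041   0.026 ]
 [ 0.557  -0.0822  0.026 ]] -0.06162467986982254 0.04124986446040181
blocks [[ 0.5336 -0.0293  0.034 ]
 [ 0.5328 -0.0926  0.034 ]
 [ 0.5801 -0.03    0.034 ]
 [ 0.5792 -0.093   0.034 ]] [ 0.55640597 -0.06120639  0.034     ]
```

```bash
python3 -m handwheel '[{"jaw":80,"delta_pos":[-0.14,0.0,0],"turn":-0.5},{"jaw":80,"delta_pos":[-0.14,0.0,0],"turn":-0.5},{"jaw":80,"delta_pos":[-0.14,0.0,0],"turn":-0.5},{"jaw":80,"delta_pos":[-0.14,0.0,0],"turn":-0.5},{"jaw":80,"delta_pos":[-0.14,0.0,0],"turn":-0.5},{"jaw":80,"delta_pos":[-0.14,0.0,0],"turn":-0.5},{"jaw":80,"delta_pos":[-0.14,0.0,0],"turn":-0.5},{"jaw":80,"delta_pos":[-0.14,0.0,0],"turn":-0.5},{"jaw":80,"delta_pos":[-0.14,0.0,0],"turn":-0.5},{"jaw":80,"delta_pos":[-0.14,0.0,0],"turn":-0.5}]' 50
python3 - <<'E'
from h import *
im=shot("top","top15");cv2.imwrite("pics/c22.png",cv2.resize(im[120:240,370:490],None,fx=5,fy=5,interpolation=cv2.INTER_CUBIC));go(.5986,-.2192,.11,90); print(get_obs()["position"])
E
```

```text
clock: 16.03
position: [0.5984, -0.3591, 0.1074]
ee_rot: [0.157, 0.988, 0.0, -0.0]
ft_force: [0.0, -0.1, 0.8]
grip_width: 0.936
jaw@72.49deg tilt 0.04 delta [ 0.0419  0.1337 -0.0024] |0.140| turn -0.0973 (17.5deg)
[ 0.59830052 -0.35929058  0.10751714]
```

View pics/c22.png

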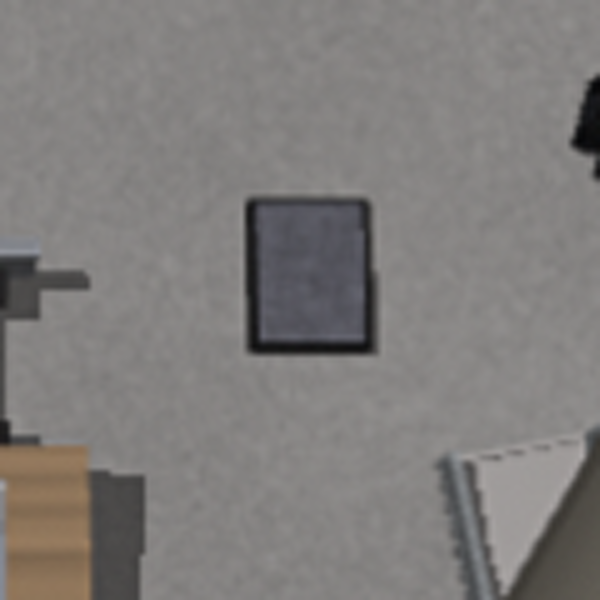

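```bash
python3 - <<'E'
from h import *
T=Cam("top")
def cc(p,k=5): return (np.array(p,float)+.5)/k-.5+[370,120]
a=T.plane(cc([(310,199),(372,275)]),.012); b=T.plane(cc([(310,352),(247,275)]),0.)
print("x far/near",a[0,0],b[0,0],"mid",(a[0,0]+b[0,0])/2,"len",a[0,0]-b[0,0]); print("y right/left",a[1,1],b[1,1],(a[1,1]+b[1,1])/2,b[1,1]-a[1,1])
f=T.plane(cc([(257,206),(364,206),(364,342),(257,342)]),.012);print("felt",f.mean(0))
g=cv2.imread("pics/top15.png",0).astype(float); 
# angle from left dark border
P=[]
for r in range(162,189):
    row=255-g[r,415:425]; row=np.clip(row-120,0,None); 
    P.append((415+(row*np.arange(10)).sum()/row.sum(),r))
P=np.array(P);k=np.polyfit(P[:,1],P[:,0],1);Q=T.plane([(np.polyval(k,162),162),(np.polyval(k,188),188)],.008);d=Q[0]-Q[1];print("pad x-axis angle",np.degrees(np.arctan2(d[1],d[0])))
E
```

```text
x far/near 0.6281624671195898 0.5663023358342397 mid 0.5972324014769148 len 0.06186013128535006
y right/left -0.24518129769953564 -0.19552278390902966 -0.22035204080428267 0.04965851379050598
felt [ 0.59666589 -0.21983051  0.012     ]
pad x-axis angle -1.2336130784602937
```

```bash
python3 -m handwheel '[{"jaw":76,"delta_pos":[0.0419,0.1337,0.02],"turn":-0.0945},{"jaw":76,"delta_pos":[0.0419,0.1337,0.02],"turn":-0.0945},{"jaw":76,"delta_pos":[0.0419,0.1337,0.02],"turn":-0.0945},{"jaw":76,"delta_pos":[0.0419,0.1337,0.04],"turn":-0.0945},{"jaw":76,"delta_pos":[0.0419,0.1337,0.06],"turn":-0.0945},{"jaw":76,"delta_pos":[0.0419,0.1337,0.07],"turn":-0.0945},{"jaw":76,"delta_pos":[0.0419,0.1337,0.07],"turn":-0.0945},{"jaw":76,"delta_pos":[0.0419,0.1337,0.07],"turn":-0.0945}]' 50
python3 - <<'E'
from h import *
go(.5986,-.2195,-.002,89.5)
E
```

```text
clock: 16.75
position: [0.6005, -0.2205, 0.038]
ee_rot: [0.013, 1.0, -0.0, -0.0]
ft_force: [-0.3, -0.5, 0.5]
grip_width: 0.89
jaw@88.45deg tilt 0.06 delta [0.0019 0.0009 0.04  ] |0.040| turn -0.0058 (1.0deg)
```

```bash
python3 -m handwheel '[{"jaw":76,"delta_pos":[0.0019,0.0005,0.01],"turn":-0.006},{"jaw":76,"delta_pos":[0.0019,0.0005,0.02],"turn":-0.006},{"jaw":76,"delta_pos":[0.0019,0.0005,0.03],"turn":-0.006},{"jaw":76,"delta_pos":[0.0019,0.0005,0.036],"turn":-0.006},{"jaw":76,"delta_pos":[0.0019,0.0005,0.038],"turn":-0.006},{"jaw":76,"delta_pos":[0.0019,0.0005,0.038],"turn":-0.006},{"jaw":76,"delta_pos":[0.0019,0.0005,0.038],"turn":-0.006}]' 50
python3 - <<'E'
from h import *
go(.5986,-.2195,-.002,89.5)
im=shot("side","side16");cv2.imwrite("pics/c23.png",cv2.resize(im[120:260,260:420],None,fx=4.5,fy=4.5,interpolation=cv2.INTER_CUBIC))
E
```

```text
clock: 17.33
position: [0.5993, -0.2187, 0.0002]
ee_rot: [0.003, 1.0, 0.0, 0.0]
ft_force: [-0.1, 0.4, 0.3]
grip_width: 0.895
jaw@89.70deg tilt 0.00 delta [ 0.0006 -0.0008  0.0022] |0.002| turn 0.0011 (-0.2deg)
```

View pics/c23.png

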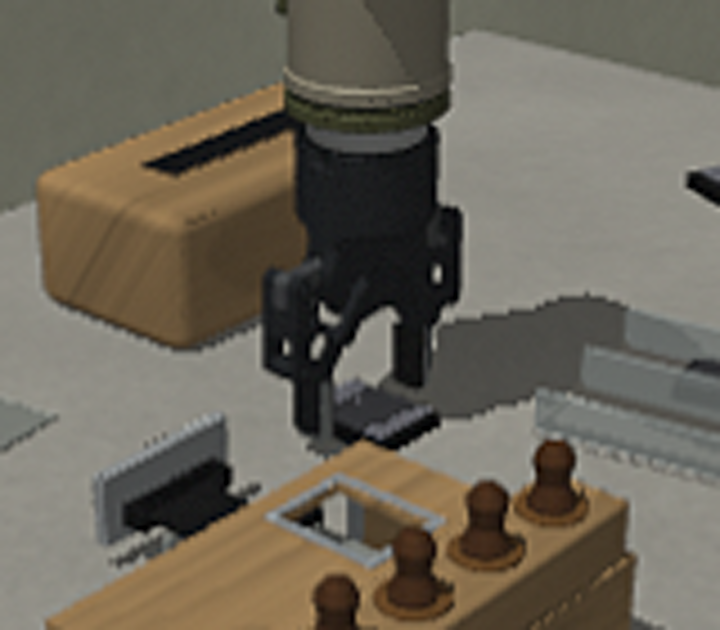

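```bash
python3 -m handwheel '[{"jaw":65,"delta_pos":[0.0006,-0.0006,0.0015],"turn":0.001},{"jaw":56,"delta_pos":[0.0006,-0.0006,0.0015],"turn":0.001},{"jaw":45,"delta_pos":[0.0006,-0.0006,0.0015],"turn":0.001},{"jaw":40,"delta_pos":[0.0006,-0.0006,0.0015],"turn":0.001},{"jaw":40,"delta_pos":[0.0006,-0.0006,0.0015],"turn":0.001},{"jaw":40,"delta_pos":[0.0006,-0.0006,0.0015],"turn":0.001}]' 50
python3 - <<'E'
from h import *
go(.5986,-.2195,-.002,89.5);o=get_obs();print(o["position"],o["ft_force"])
E
```

```text
clock: 17.88
position: [0.5989, -0.2193, -0.0008]
ee_rot: [0.004, 1.0, -0.0, 0.0]
ft_force: [-1.1, 0.3, 6.1]
grip_width: 0.572
jaw@89.52deg tilt 0.05 delta [ 0.0003 -0.0002  0.0012] |0.001| turn 0.0001 (-0.0deg)
[ 0.59888756 -0.21928826 -0.00084162] [-1.07149043  0.30460955  6.10613977]
```

```bash
python3 - <<'E'
from h import *
go(.5585,-.061,.075,89.8)
E
python3 -m handwheel '[{"jaw":40,"delta_pos":[0,0,-0.025],"turn":0},{"jaw":40,"delta_pos":[0,0,-0.05],"turn":0},{"jaw":40,"delta_pos":[0.01,0.03,-0.076],"turn":0},{"jaw":40,"delta_pos":[0.02,0.06,-0.076],"turn":0},{"jaw":40,"delta_pos":[0.03,0.1,-0.076],"turn":0},{"jaw":40,"delta_pos":[0.037,0.13,-0.076],"turn":0},{"jaw":40,"delta_pos":[0.04,0.15,-0.076],"turn":0},{"jaw":40,"delta_pos":[0.0415,0.158,-0.076],"turn":0},{"jaw":40,"delta_pos":[0.0415,0.158,-0.076],"turn":0},{"jaw":40,"delta_pos":[0.0415,0.158,-0.076],"turn":0}]' 50
python3 - <<'E'
from h import *
go(.5585,-.061,.06,89.8)
im=shot("side","side17");cv2.imwrite("pics/c24.png",cv2.resize(im[160:300,240:400],None,fx=4.5,fy=4.5,interpolation=cv2.INTER_CUBIC))
im=shot("top","top17");cv2.imwrite("pics/c25.png",cv2.resize(im[130:250,300:440],None,fx=5,fy=5,interpolation=cv2.INTER_CUBIC))
E
```

```text
jaw@89.52deg tilt 0.05 delta [ 0.0416  0.1579 -0.0759] |0.180| turn -0.0015 (0.3deg)
clock: 18.72
position: [0.5584, -0.0617, 0.0746]
ee_rot: [0.004, 1.0, -0.0, -0.0]
ft_force: [0.3, -0.1, -0.2]
grip_width: 0.568
jaw@89.51deg tilt 0.03 delta [-0.0001  0.0007  0.0146] |0.015| turn -0.0016 (0.3deg)
```

View pics/c24.png

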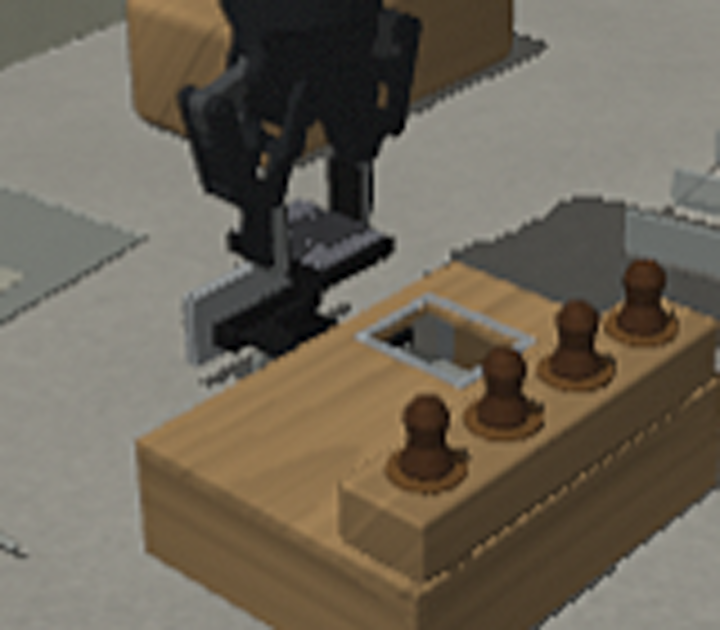

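View pics/c25.png

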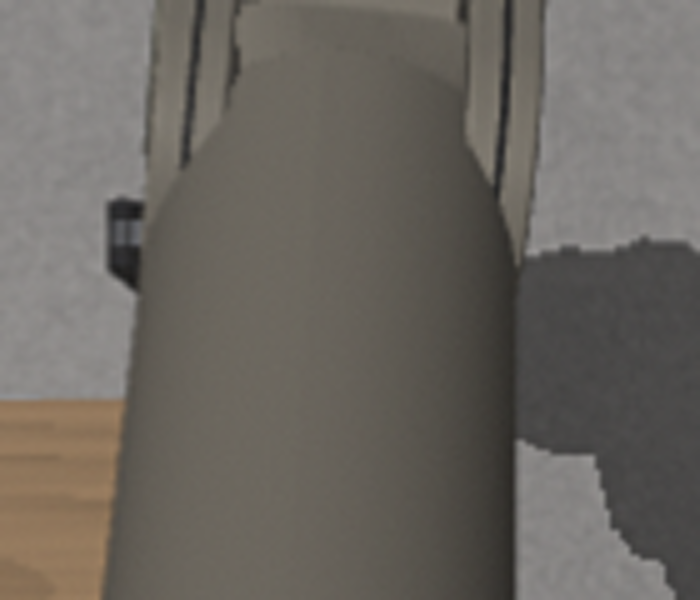

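```bash
python3 -m handwheel '[{"jaw":40,"delta_pos":[0,0.0005,0.01],"turn":-0.0015},{"jaw":40,"delta_pos":[0,0.0005,0.02],"turn":-0.0015},{"jaw":40,"delta_pos":[0,0.0005,0.03],"turn":-0.0015},{"jaw":40,"delta_pos":[0,0.0005,0.036],"turn":-0.0015},{"jaw":40,"delta_pos":[0,0.0005,0.036],"turn":-0.0015},{"jaw":40,"delta_pos":[0,0.0005,0.036],"turn":-0.0015}]' 50
python3 - <<'E'
from h import *
go(.5585,-.061,.0252,89.8);o=get_obs();print(o["position"],o["ft_force"],o["torque"])
E
```

```text
clock: 19.32
position: [0.5579, -0.0605, 0.0379]
ee_rot: [0.002, 1.0, -0.0, -0.001]
ft_force: [-0.3, -0.1, -0.7]
grip_width: 0.572
jaw@89.79deg tilt 0.07 delta [-0.0006 -0.0005  0.0127] |0.013| turn -0.0001 (0.0deg)
[ 0.55794242 -0.06045271  0.03792723] [-0.28801053 -0.05765641 -0.6934701 ] [ 0.01887929  0.01529227 -0.05686268]
```

```bash
python3 -m handwheel '[{"jaw":40,"delta_pos":[-0.0004,-0.0004,0.002],"turn":0},{"jaw":40,"delta_pos":[-0.0004,-0.0004,0.004],"turn":0},{"jaw":40,"delta_pos":[-0.0004,-0.0004,0.006],"turn":0},{"jaw":40,"delta_pos":[-0.0004,-0.0004,0.008],"turn":0},{"jaw":40,"delta_pos":[-0.0004,-0.0004,0.008],"turn":0}]' 50
python3 - <<'E'
from h import *
go(.5585,-.061,.0252,89.8);o=get_obs();print(o["position"],o["ft_force"],o["torque"])
im=shot("side","side18");cv2.imwrite("pics/c26.png",cv2.resize(im[160:300,240:400],None,fx=4.5,fy=4.5,interpolation=cv2.INTER_CUBIC))
E
```

```text
clock: 19.73
position: [0.5585, -0.0607, 0.0303]
ee_rot: [0.002, 1.0, 0.0, -0.0]
ft_force: [-0.3, -0.2, -0.7]
grip_width: 0.568
jaw@89.80deg tilt 0.02 delta [ 0.     -0.0003  0.0051] |0.005| turn -0.0000 (0.0deg)
[ 0.55854914 -0.06067323  0.03029042] [-0.33401043 -0.22601597 -0.6768009 ] [0.01627418 0.06131896 0.04146381]
```

View pics/c26.png

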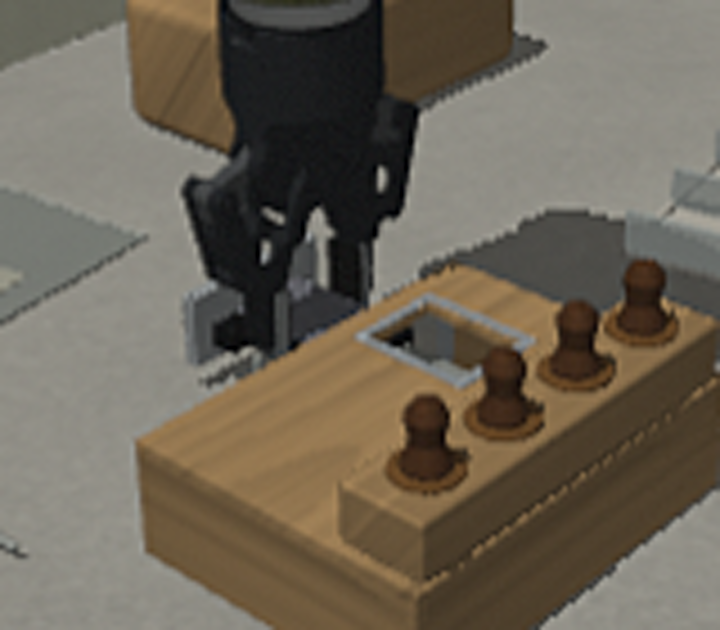

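```bash
python3 -m handwheel '[{"jaw":40,"delta_pos":[0,-0.0002,0.002],"turn":0},{"jaw":40,"delta_pos":[0,-0.0002,0.0035],"turn":0},{"jaw":40,"delta_pos":[0,-0.0002,0.005],"turn":0},{"jaw":40,"delta_pos":[0,-0.0002,0.005],"turn":0}]' 50
python3 - <<'E'
from h import *
go(.5585,-.061,.0252,89.8);o=get_obs();print(o["position"],o["ft_force"],o["torque"])
E
```

```text
clock: 20.12
position: [0.5585, -0.0609, 0.0253]
ee_rot: [0.002, 1.0, 0.0, -0.0]
ft_force: [0.2, -0.1, -0.4]
grip_width: 0.568
jaw@89.80deg tilt 0.03 delta [ 0.     -0.0001  0.0001] |0.000| turn -0.0000 (0.0deg)
[ 0.55852907 -0.06091738  0.02525284] [ 0.18276933 -0.13325953 -0.38099837] [ 0.05579602 -0.03664605 -0.00643986]
```

```bash
python3 -m handwheel '[{"jaw":40,"delta_pos":[0,0,0.0008],"turn":0},{"jaw":40,"delta_pos":[0,0,0.0012],"turn":0},{"jaw":40,"delta_pos":[0,0,0.0012],"turn":0},{"jaw":52,"delta_pos":[0,0,0.0012],"turn":0},{"jaw":58,"delta_pos":[0,0,0.0012],"turn":0},{"jaw":62,"delta_pos":[0,0,0.0012],"turn":0},{"jaw":62,"delta_pos":[0,0,0.0012],"turn":0},{"jaw":62,"delta_pos":[0,0,0.0012],"turn":0}]' 50
python3 - <<'E'
from h import *
go(.5585,-.061,.0252,89.8);o=get_obs();print(o["position"],o["ft_force"],o["torque"])
im=shot("side","side19");cv2.imwrite("pics/c27.png",cv2.resize(im[160:300,240:400],None,fx=4.5,fy=4.5,interpolation=cv2.INTER_CUBIC))
E
```

```text
clock: 20.78
position: [0.5588, -0.0609, 0.0244]
ee_rot: [0.002, 1.0, 0.0, 0.0]
ft_force: [-0.0, -0.2, 0.0]
grip_width: 0.727
jaw@89.79deg tilt 0.00 delta [ 0.0003 -0.0001 -0.0008] |0.001| turn -0.0000 (0.0deg)
[ 0.55877653 -0.06092365  0.02435311] [-0.00151972 -0.2487552   0.03919317] [ 0.01878615  0.00986374 -0.00916878]
```

View pics/c27.png

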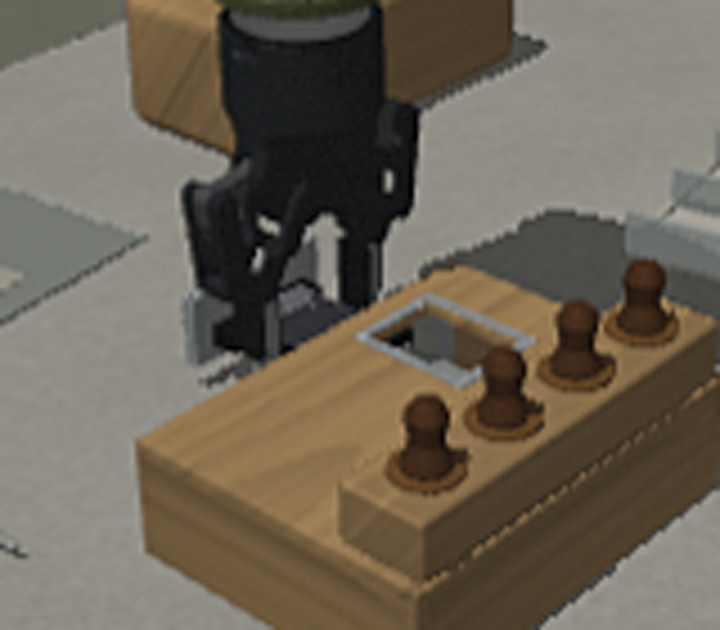

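Released; raise straight up, then move aside to look with the top camera.

```bash
python3 -m handwheel '[{"jaw":66,"delta_pos":[0,0,-0.01],"turn":0},{"jaw":66,"delta_pos":[0,0,-0.03],"turn":0},{"jaw":66,"delta_pos":[0,0,-0.06],"turn":0},{"jaw":60,"delta_pos":[0,0,-0.085],"turn":0},{"jaw":40,"delta_pos":[-0.04,0,-0.085],"turn":0},{"jaw":20,"delta_pos":[-0.08,0.03,-0.085],"turn":0},{"jaw":0,"delta_pos":[-0.12,0.06,-0.085],"turn":0},{"jaw":0,"delta_pos":[-0.12,0.1,-0.085],"turn":0},{"jaw":0,"delta_pos":[-0.12,0.14,-0.085],"turn":0},{"jaw":0,"delta_pos":[-0.12,0.16,-0.085],"turn":0}]' 50
python3 - <<'E'
from h import *
print(get_obs()["position"])
im=shot("side","side20");cv2.imwrite("pics/c28.png",cv2.resize(im[180:280,260:380],None,fx=6,fy=6,interpolation=cv2.INTER_CUBIC))
im=shot("top","top20");cv2.imwrite("pics/c29.png",cv2.resize(im[150:230,310:410],None,fx=7,fy=7,interpolation=cv2.INTER_CUBIC))
E
```

```text
clock: 21.67
position: [0.6796, 0.1036, 0.1097]
ee_rot: [0.0, 1.0, 0.001, 0.0]
ft_force: [-0.3, -0.3, -0.9]
grip_width: -0.0
[0.67961069 0.10362198 0.10971342]
```

View pics/c28.png

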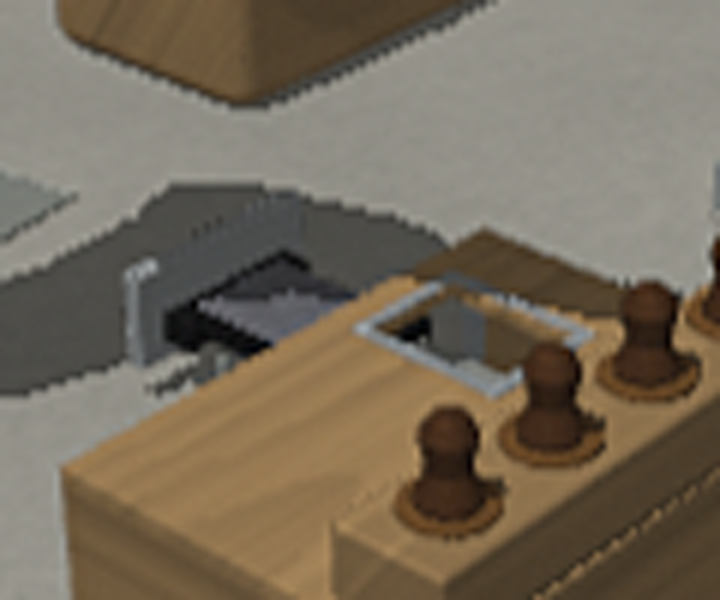

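View pics/c29.png

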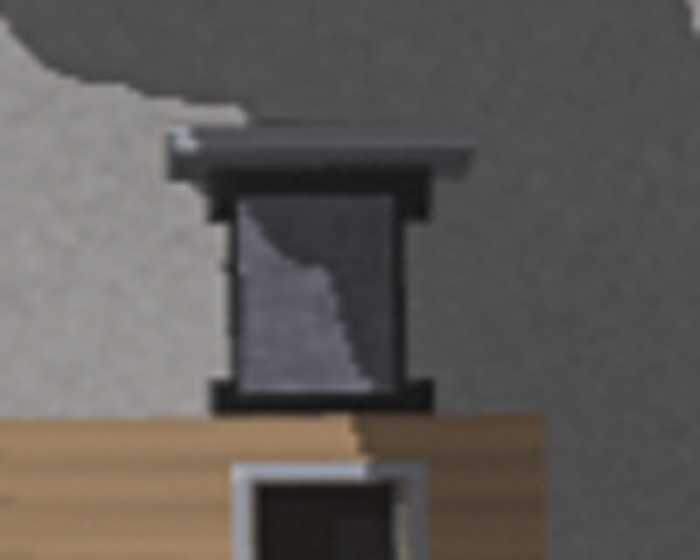

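```bash
python3 - <<'E'
from h import *
T=Cam("top")
q=(np.array([(238,195),(395,195),(398,392),(237,392)],float)+.5)/7-.5+[310,150]
for z in(.038,.046): 
    f=T.plane(q,z); print(z,f.round(4),f.mean(0),np.linalg.norm(f-np.roll(f,1,0),axis=1))
go(.64,-.061,.04,90)
E
```

```text
0.038 [[ 0.5868 -0.0379  0.038 ]
 [ 0.5862 -0.0828  0.038 ]
 [ 0.529  -0.0824  0.038 ]
 [ 0.5297 -0.0366  0.038 ]] [ 0.55794084 -0.05994425  0.038     ] [0.0571866  0.04495165 0.05718346 0.04579389]
0.046 [[ 0.5851 -0.0377  0.046 ]
 [ 0.5845 -0.0823  0.046 ]
 [ 0.5277 -0.0819  0.046 ]
 [ 0.5283 -0.0364  0.046 ]] [ 0.55638686 -0.05957319  0.046     ] [0.0567857  0.04463651 0.05678258 0.04547285]
jaw@90.31deg tilt 0.22 delta [ 0.0396 -0.1682  0.069 ] |0.186| turn 0.0017 (-0.3deg)
```

```bash
python3 -m handwheel '[{"jaw":0,"delta_pos":[0.01,-0.04,0],"turn":0.0017},{"jaw":0,"delta_pos":[0.02,-0.08,0],"turn":0.0017},{"jaw":0,"delta_pos":[0.03,-0.12,0.01],"turn":0.0017},{"jaw":0,"delta_pos":[0.035,-0.155,0.03],"turn":0.0017},{"jaw":0,"delta_pos":[0.035,-0.165,0.055],"turn":0.0017},{"jaw":0,"delta_pos":[0.035,-0.165,0.08],"turn":0.0017},{"jaw":0,"delta_pos":[0.035,-0.165,0.083],"turn":0.0017},{"jaw":0,"delta_pos":[0.035,-0.165,0.083],"turn":0.0017}]'
python3 - <<'E'
from h import *
go(.615,-.0612,.027,90)
E
```

```text
clock: 22.43
position: [0.6426, -0.0661, 0.0256]
ee_rot: [0.004, 1.0, 0.0, -0.001]
ft_force: [0.3, 0.2, -0.5]
grip_width: 0.0
jaw@89.49deg tilt 0.17 delta [ 0.0277  0.0047 -0.0013] |0.028| turn -0.0029 (0.5deg)
```

```bash
python3 -m handwheel '[{"jaw":0,"delta_pos":[0.012,0.0045,-0.001],"turn":-0.0025},{"jaw":0,"delta_pos":[0.020,0.0045,-0.001],"turn":-0.0025},{"jaw":0,"delta_pos":[0.024,0.0045,-0.001],"turn":-0.0025},{"jaw":0,"delta_pos":[0.028,0.0045,-0.001],"turn":-0.0025},{"jaw":0,"delta_pos":[0.032,0.0045,-0.001],"turn":-0.0025},{"jaw":0,"delta_pos":[0.038,0.0045,-0.001],"turn":-0.0025},{"jaw":0,"delta_pos":[0.044,0.0045,-0.001],"turn":-0.0025},{"jaw":0,"delta_pos":[0.050,0.0045,-0.001],"turn":-0.0025},{"jaw":0,"delta_pos":[0.056,0.0045,-0.001],"turn":-0.0025},{"jaw":0,"delta_pos":[0.062,0.0045,-0.001],"turn":-0.0025}]'
python3 - <<'E'
from h import *
go(.53,-.0612,.027,90)
im=shot("side","side21");cv2.imwrite("pics/c30.png",cv2.resize(im[160:300,240:400],None,fx=4.5,fy=4.5,interpolation=cv2.INTER_CUBIC))
E
```

```text
clock: 23.27
position: [0.5816, -0.0612, 0.0278]
ee_rot: [0.001, 1.0, 0.0, 0.001]
ft_force: [4.4, 0.0, 2.9]
grip_width: -0.004
jaw@89.93deg tilt 0.06 delta [ 0.0516 -0.      0.0007] |0.052| turn -0.0004 (0.1deg)
```

View pics/c30.png

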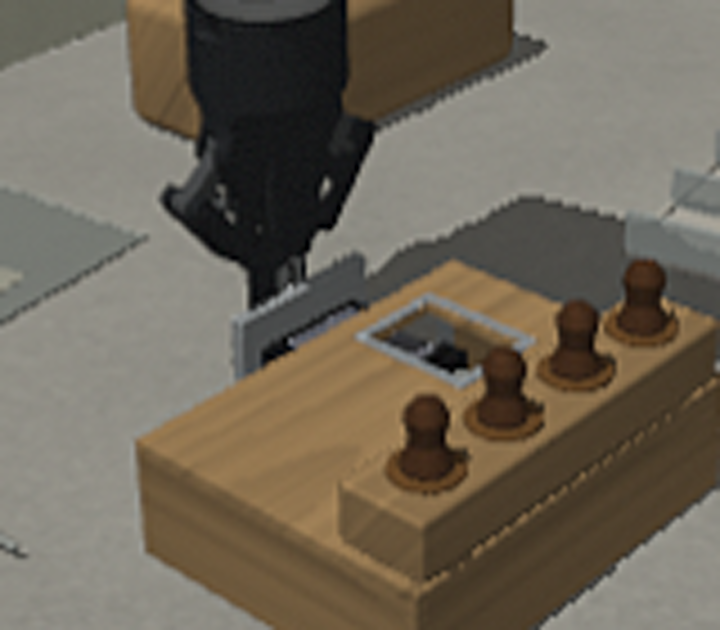

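```bash
python3 -m handwheel '[{"jaw":0,"delta_pos":[0.006,0,0],"turn":0},{"jaw":0,"delta_pos":[0.012,0,0],"turn":0},{"jaw":0,"delta_pos":[0.018,0,0],"turn":0},{"jaw":0,"delta_pos":[0.024,0,0],"turn":0},{"jaw":0,"delta_pos":[0.029,0,0],"turn":0},{"jaw":0,"delta_pos":[0.034,0,0],"turn":0},{"jaw":0,"delta_pos":[0.039,0,0],"turn":0},{"jaw":0,"delta_pos":[0.043,0,0],"turn":0},{"jaw":0,"delta_pos":[0.046,0,0],"turn":0},{"jaw":0,"delta_pos":[0.046,0,0],"turn":0}]'
python3 - <<'E'
from h import *
go(.527,-.0612,.027,90); print(get_obs()["ft_force"])
E
```

```text
clock: 24.15
position: [0.5359, -0.0612, 0.0276]
ee_rot: [0.001, 1.0, -0.0, 0.001]
ft_force: [5.3, -0.9, 3.1]
grip_width: 0.001
jaw@89.93deg tilt 0.06 delta [0.0089 0.     0.0006] |0.009| turn -0.0004 (0.1deg)
[ 5.25781524 -0.90620124  3.12035787]
```

```bash
python3 -m handwheel '[{"jaw":0,"delta_pos":[0.002,0,0],"turn":0},{"jaw":0,"delta_pos":[0.004,0,0],"turn":0},{"jaw":0,"delta_pos":[0.005,0,0],"turn":0},{"jaw":0,"delta_pos":[0.005,0,0],"turn":0}]'
python3 -m handwheel '[{"jaw":0,"delta_pos":[0.001,0,0],"turn":0},{"jaw":0,"delta_pos":[0.002,0,0],"turn":0},{"jaw":0,"delta_pos":[0.002,0,0],"turn":0}]'
```

```text
clock: 24.48
position: [0.5308, -0.0612, 0.0275]
ee_rot: [0.001, 1.0, 0.0, 0.0]
ft_force: [5.5, 0.2, 2.1]
grip_width: 0.001
clock: 24.73
position: [0.5308, -0.0612, 0.0277]
ee_rot: [0.0, 1.0, -0.0, 0.002]
ft_force: [15.1, -0.2, -7.5]
grip_width: 0.001
```

```bash
python3 -m handwheel '[{"jaw":0,"delta_pos":[0.001,0,0],"turn":0},{"jaw":0,"delta_pos":[0.002,0,0],"turn":0},{"jaw":0,"delta_pos":[0.002,0,0],"turn":0}]'
```

```text
clock: 24.98
position: [0.5308, -0.0612, 0.0279]
ee_rot: [0.0, 1.0, -0.0, 0.004]
ft_force: [23.8, -1.3, -16.3]
grip_width: 0.002
```

```bash
python3 -m handwheel '[{"jaw":0,"delta_pos":[-0.004,0,0],"turn":0},{"jaw":0,"delta_pos":[-0.006,0,0],"turn":0},{"jaw":0,"delta_pos":[-0.008,0,0],"turn":0},{"jaw":0,"delta_pos":[-0.010,0,0],"turn":0},{"jaw":0,"delta_pos":[-0.010,0,0],"turn":0}]'
python3 - <<'E'
from h import *
im=shot("side","side22");cv2.imwrite("pics/c31.png",cv2.resize(im[180:280,260:380],None,fx=6,fy=6,interpolation=cv2.INTER_CUBIC))
E
```

```text
clock: 25.4
position: [0.5362, -0.0611, 0.027]
ee_rot: [0.001, 1.0, 0.0, -0.001]
ft_force: [-0.1, -0.7, 0.0]
grip_width: -0.004
```

View pics/c31.png

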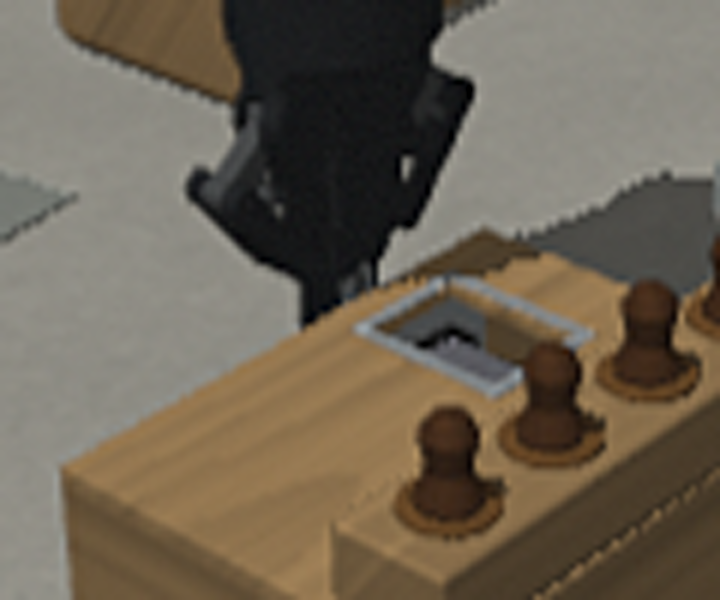

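```bash
python3 -m handwheel '[{"jaw":0,"delta_pos":[-0.02,0,0],"turn":0},{"jaw":0,"delta_pos":[-0.05,0,-0.01],"turn":0},{"jaw":0,"delta_pos":[-0.08,0,-0.04],"turn":0},{"jaw":0,"delta_pos":[-0.1,-0.03,-0.08],"turn":0},{"jaw":0,"delta_pos":[-0.1,-0.06,-0.12],"turn":0},{"jaw":0,"delta_pos":[-0.1,-0.1,-0.15],"turn":0},{"jaw":0,"delta_pos":[-0.1,-0.14,-0.16],"turn":0},{"jaw":0,"delta_pos":[-0.1,-0.18,-0.16],"turn":0},{"jaw":0,"delta_pos":[-0.1,-0.2,-0.16],"turn":0},{"jaw":0,"delta_pos":[-0.1,-0.2,-0.16],"turn":0}]'
python3 - <<'E'
from h import *
im=shot("side","side23");cv2.imwrite("pics/c32.png",cv2.resize(im[180:300,250:410],None,fx=5,fy=5,interpolation=cv2.INTER_CUBIC))
im=shot("top","top23");cv2.imwrite("pics/c33.png",cv2.resize(im[190:250,320:400],None,fx=9,fy=9,interpolation=cv2.INTER_CUBIC))
E
```

```text
clock: 26.28
position: [0.6334, -0.2723, 0.1885]
ee_rot: [0.006, 1.0, -0.003, -0.0]
ft_force: [0.1, -1.0, -0.3]
grip_width: 0.005
```

View pics/top23.png

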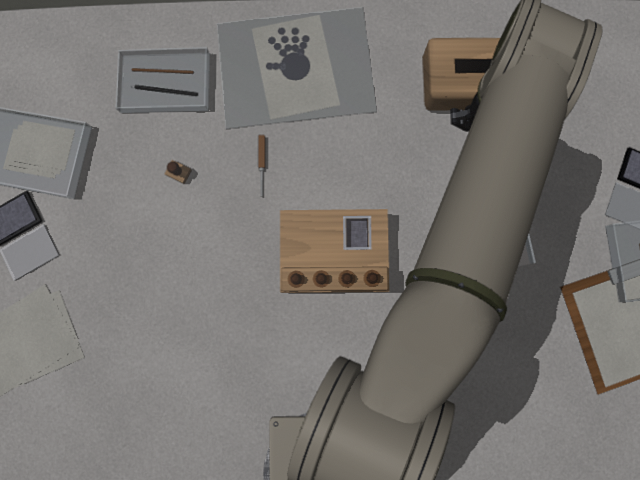

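View pics/c32.png

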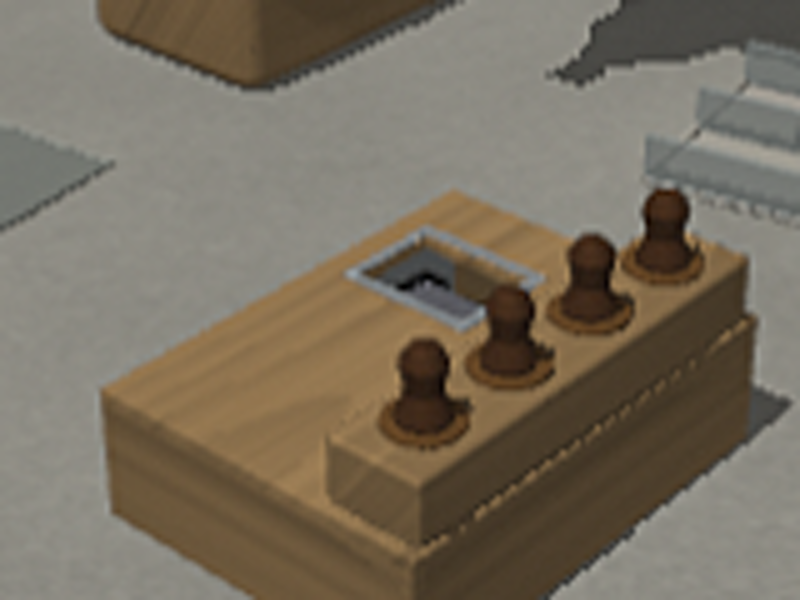

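View pics/c33.png

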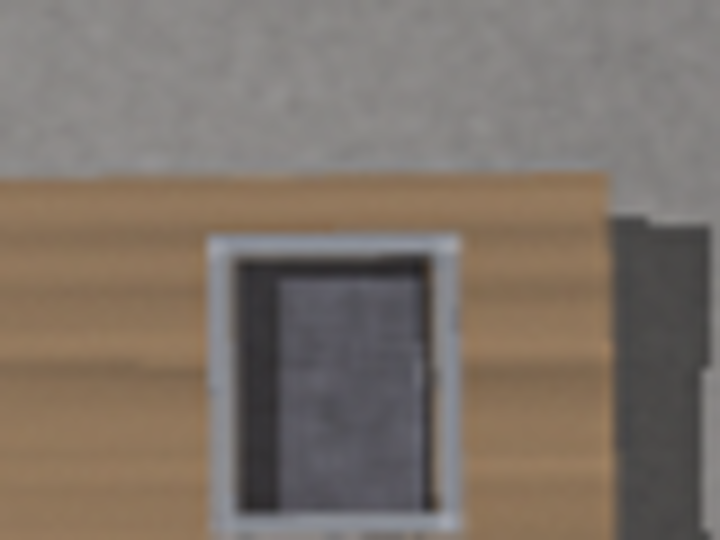

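```bash
python3 - <<'E'
from h import *
T=Cam("top")
q=(np.array([(350,278),(425,400),(300,262)],float)+.5)/9-.5+[320,190]
print("felt front/right at .038",T.plane(q,.038).round(4)); 
im=shot("top","top24"); a=cv2.imread("pics/top23.png"); print(np.abs(im[190:300,270:400].astype(int)-a[190:300,270:400]).max())
g=cv2.cvtColor(im,cv2.COLOR_BGR2HSV); m=(g[...,1]>90)&(g[...,0]<20); ys,xs=np.nonzero(m[120:175,250:280]); print("handle",T.plane([(xs.mean()+250,ys.mean()+120)],.014))
s0=cv2.imread("pics/top0.png");print("stamp diff",np.abs(im[150:190,160:200].astype(int)-s0[150:190,160:200]).max())
print(get_obs()["clock"],get_obs()["ft_force"])
E
```

```text
felt front/right at .038 [[ 0.4993 -0.0659  0.038 ]
 [ 0.472  -0.0819  0.038 ]
 [ 0.5031 -0.055   0.038 ]]
65
handle [[0.65029367 0.12989437 0.014     ]]
stamp diff 13
26.4333 [ 0.05410596  0.57460868 -0.28432228]
```

```bash
python3 -m handwheel '[{"jaw":0,"delta_pos":[0,0,0],"turn":0},{"jaw":0,"delta_pos":[0,0,0],"turn":0},{"jaw":0,"delta_pos":[0,0,0],"turn":0},{"jaw":0,"delta_pos":[0,0,0],"turn":0},{"jaw":0,"delta_pos":[0,0,0],"turn":0},{"jaw":0,"delta_pos":[0,0,0],"turn":0}]'
python3 - <<'E'
from h import *
im=shot("top","top25"); b=shot("side","side25")
for n in("top23","top24"):
    a=cv2.imread(f"pics/{n}.png"); d=np.abs(im[190:300,270:400].astype(int)-a[190:300,270:400]).max(2); ys,xs=np.nonzero(d>20); print(n,d.max(),len(xs),(xs.min()+270,xs.max()+270,ys.min()+190,ys.max()+190) if len(xs) else "")
cv2.imwrite("pics/c34.png",cv2.resize(b[130:340,120:480],None,fx=2.2,fy=2.2,interpolation=cv2.INTER_CUBIC))
E
```

```text
clock: 26.93
position: [0.6366, -0.2609, 0.1874]
ee_rot: [0.0, 1.0, 0.0, 0.0]
ft_force: [0.3, -0.6, -0.4]
grip_width: -0.001
top23 77 20 (np.int64(395), np.int64(399), np.int64(293), np.int64(299))
top24 67 17 (np.int64(394), np.int64(399), np.int64(292), np.int64(299))
```

View pics/c34.png

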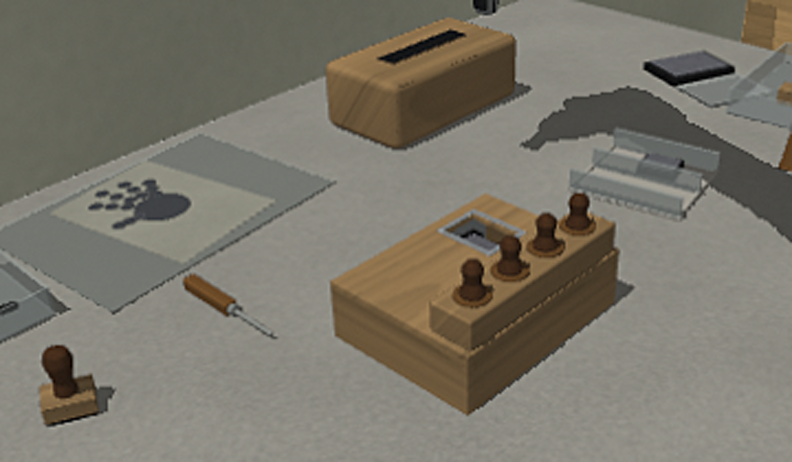

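```bash
python3 -c "
from workcell import *
print(hand_in())"
```

```text
the job is handed in; nothing more can be done
None
```

The stamp stand is ready and the job was handed in at about 27 s on the robot's clock; `hand_in` gives no verdict.

**What I did:**
- I pushed the pin about 42 mm into the release hole and the drawer sprang fully open. I then laid the pin on the table beside the stand.
- I lifted the larger pad out of the caddy by its ends, set it on the table and regripped it by its sides. I lowered it into the pocket felt side up.
- I pushed the drawer in with shut fingers until it met a rigid stop at about 24 N.

**Last checks:**
- **Drawer:** after I backed off, the fingers felt no force. The panel did not show beyond the deck edge, and the stand looked unchanged over about 0.7 s.
- **Pad:** its felt was visible through the window. While the drawer was open, its centre measured about 1.5 mm from the pocket centre, against a 6 mm limit.
- **Pin and stamp:** the pin lay flat on the table, and the stamp's picture matched the one from the start.
- **Smaller pad:** I judged it in place by eye only and took no final measurement.

**Disagreements:**
- The cameras differed from the robot's own readings by about 1.5 to 2 mm. I split the difference when setting the pin height and the pocket position.
- The felt's shift as the drawer closed was about 87 mm, against 85 mm of drawer travel. That is within measuring error and the pad's play in the pocket.
- I never saw the catch directly. That it is caught rests on the drawer staying shut by itself.

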